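# Clip a slide carrier onto the inclined loading stand

## Robot

A 6-joint arm with a two-finger parallel gripper is mounted at the origin on the work surface. World frame = base frame: x ahead of the robot, y to its left, z up, the work surface at z = 0. Lengths are in m, angles in rad, forces in N, time in s.
With the tool pointing down it reaches from about 0.3 to 0.875 m from the base axis. Payload 6.4 kg.
Tool frame: the origin (TCP) lies at the very end of the fingers, on their centre line; the grasp point (between the pads) lies 19 mm behind it; z points along the fingers, x is the direction in which the jaws open and shut, and the axes are right-handed (so a half turn about z gives the same grasp; the last joint's range is limited). The gripper opens to 88 mm and grips with 3 to 60 N. Pads are 18 mm wide; open, the fingers measure 123 mm over their backs; the gripper's body (75 mm by 187 mm) begins 45 mm behind the grasp point.
Start: joints at [-1.539, 0.181, 1.607, -0, 1.354, -0.206], TCP at [0.135, -0.559, 0.239] pointing down, gripper open.
Joint ranges: [-2.99, 2.99], [-0.89, 2.07], [0.3, 2.58], [-1.14, 4.28], [0, 2.63], [-3.12, 3.12]. Speed limits (rad/s): [2.57, 2.57, 3.01, 3.14, 3.14, 3.14].

## Interface

Orientations are given as a unit quaternion [w, x, y, z].
In Python, from station import bot, vision gives the robot as it stands.
- The arm moves only by the tool carry_out, never from a script. Its argument "moves" is a list of rows, each an object with "xyz": the shift along the tool's x, y, z in m, a list of three; "yaw": the turn about the tool's z in degrees; "fingers": the finger opening in m, from 0 to 0.0881. A call has 1 to 8 rows; each row shifts and turns the pose as measured when the row begins, along the tool's axes as they then stand; what a row does not reach is not made up. A row lasts 1/12 s, in which the tool goes at most 41.7 mm and 7.16 degrees, less where a joint would pass 70% of its speed; a pose out of reach is approached as far as the arm can. A call is refused whole if a number of a shift passes 0.0417 or a number of a turn 7.16, either way. A call with a gripper value outside its range is refused whole. The fingers move at their own pace and stop on an object; "grip_force" is the grip in N (left out, the last holds). Time passes only in rows, so rows that do not move let the fingers close. It gives the time, the measured TCP pose, the force and the opening at its end, in the units of the state.
- bot.read_state(): the state, without advancing time (a new reading comes with each control period).
- vision.camera(name): name is "scene" or "top"; returns a dict with "image" (420x560x3 uint8, blue, green, red), "K" (3x3 intrinsics, pixels), "dist_coeffs" ([k1, k2, p1, p2, k3] as OpenCV has them; the pictures are not rectified), "rvec" (rotation vector, rad) and "tvec" (3), from world to camera coordinates, as OpenCV has them. Camera axes: x right, y down, z forward; pixel columns grow to the right and rows downward; lengths in m; the calibration is good to about 2 mm. A picture is of the moment at which its call begins. There is no depth.
- bot.hand_in(): hands the job in, once; it reports no verdict.
The state is a dict: "time_s": time; "joints": joint angles; "joint_vel": joint speeds; "tau": joint torques, N m; "eef_pos": TCP position; "tool_rot": TCP orientation; "wrist_force": force on the tool from outside, world axes, zero at the start; "ft_torque": the same for the moment, N m; "width": opening from 0.0 (shut) to 1.0 (fully open).
Only numpy, scipy, OpenCV 4.12 (cv2) and the standard library are available. Lean on these libraries where they do the work, as an engineer would, in place of code of your own. Each camera call takes 0.05 s, during which the arm holds its last target.

## Task

Get the slide carrier clipped onto the sloping stand: take the empty cup off the carrier and nest it in the other cup where that stands on the bench. Swing the stand's spring clip up, slide the carrier up the slope beneath the raised clip, grip tab at the lower end, and bed it flat between the ledge, side rails and stop; only then swing the clip down so that it presses on the carrier. Let go of everything and leave the bottle, dish stack, tube rack and marker undisturbed.

Things in the scene. Friction and masses are not known exactly. Their poses are not given: they have to be found in the camera images.
- deck: Sloping aluminium plate of the stand, fixed, 26 degrees. Origin: bed centre on its upper face, 58 mm above the bench; x up the slope (towards the robot), z square out of the plate, y level. Bed 138 by 78 mm: ledge at x = -69 mm (5 mm high), stop at x = +69 (6 mm high), side rails at y = +-39 (5 mm high, x = -50 to +50). The plate runs from x = -80 to +98, 92 mm wide; grey foot 176 by 104 mm.
- clip (a joint): Angle (rad) of the steel spring clip: 0 down on the bare bed (start), 0.75 fully up (stop), about 0.10 when down on the carrier. It opens by a positive turn about the deck's +y axis. Over-centre spring (0.5 Nm/rad): below about 0.35 it snaps down, above about 0.45 it swings up by itself and stays. 3 N at the top bar moves it.
- clip_hinge (a point): Clip hinge axis (along the deck's y), at x = 87, y = 0, z = 14.5 mm in the deck's frame. Fixed cheeks stand beside it to 24 mm off the deck; a horn of the clip reaches 42 mm off it.
- clip_bar (a point): Middle of the top bar of the clip's upright wire loop, the handle: round, 9 mm thick, along the deck's y, 50 mm free between the legs. At 0 rad it lies 82 mm down the slope and 34 mm further out than the hinge. The loop's lower bar, 42.5 mm below, presses on the carrier; a strip 24 mm wide, 5 mm thick, 31 mm below the top bar, joins it to the hinge. At 0.75 rad the lower bar is 60 mm off the deck.
- carrier: Slide carrier, a loose grey plastic plate 130 (x) by 70 (y) by 8 mm, about 0.16 kg, with an upright grip tab. Origin: centre of its underside; z up. It starts flat on the bench with the stray cup on it. Loaded, its x and z axes point along the deck's.
- carrier_tab (a point): Top of the grip tab, 54 mm from the carrier's centre towards its -x end: tab 12 mm thick (x), 40 mm wide (y), its top 43 mm above the underside, 35 mm above the plate. On the bench the carrier's tab end is the far one from the robot.
- stray_cup: Empty white tapered plastic cup standing on the carrier: 75 mm high, 62 mm across the rim, 36 mm across the foot, wall 2.5 mm, inner floor 22 mm above the underside, 50 g. Origin: centre of the underside; z up.
- spare_cup: A like cup, empty, standing loose on the bench. Nested, the other cup stands upright on its inner floor, 22 mm higher, with about 1 mm play.
- bottle: Bystander: amber bottle, 56 mm across, 130 mm high. Origin under its centre.
- dish_stack: Bystander: stack of dishes, 60 mm across, 60 mm high. Origin under its centre.
- tube_rack: Bystander: blue rack with white tubes, 130 (x) by 60 (y) mm, 101 mm high. Origin under its centre.
- marker: Bystander: marker pen lying on the bench, 130 mm long (x), 16 mm thick. Origin under its centre.

How it is judged:
By the outcome, as a careful person would: the job done as asked, in the order asked, and still so for the second after the job is handed in, with the robot touching nothing.
It also fails if it takes over 72 s, if anything falls off the work surface, if the arm or the gripper's body presses on something with over 40 N, if the wrist force passes 120 N, or if a joint passes its speed limit or range.

## Working session

There is one attempt and no reset: what is moved stays moved. The work goes in short steps, Python scripts to look and compute and a tool call to move; the robot and the scene stay as the last step left them, time stands still between calls to the robot, and variables do not carry over. Pictures are saved under pics/ and viewed, and the job is handed in when it is done.

Besides the shell and the picture viewer there is one more tool, called after ">>>" by a JSON object that holds its "op" and its "data", one argument or row to a line. carry_out: Moves the arm, as the interface text tells. Its arguments: {"type":"object","properties":{"moves":{"type":"array"},"grip_force":{"type":"number"}},"required":["moves"]}

```bash
ls; mkdir -p pics; python3 - <<'E'
from station import bot, vision
import cv2,numpy as np
print(bot.read_state())
for n in("scene","top"):
    c=vision.camera(n); cv2.imwrite(f"pics/{n}0.png",c["image"])
    R=cv2.Rodrigues(np.array(c["rvec"],float))[0]
    print(n,np.round(c["K"],1).tolist(),np.round(c["dist_coeffs"],3),(-R.T@np.array(c["tvec"]).ravel()).round(3))
    print(R.round(3))
E
```

```text
pics
{'time_s': 0.0, 'joints': array([-1.53927945e+00,  1.81517719e-01,  1.60802813e+00,  1.64919511e-05,
        1.35382025e+00, -2.06303474e-01]), 'joint_vel': array([ 0.00054858, -0.00078713, -0.00025895, -0.00036124,  0.00056371,
        0.00041101]), 'tau': array([-9.22664076e-04, -4.33867371e+01, -3.41849470e+01,  7.02312682e-02,
        3.86892725e-02, -1.47323231e-04]), 'eef_pos': array([ 0.13546355, -0.55824613,  0.23781355]), 'tool_rot': array([-6.84512588e-04,  7.85996328e-01, -6.18230529e-01, -5.63717541e-04]), 'wrist_force': array([ 0.29073745,  0.13872498, -0.04843427]), 'ft_torque': array([-0.01894923, -0.00575159,  0.01890083]), 'width': 1.0055164640392977}
scene [[497.9, 0.0, 275.6], [0.0, 497.9, 215.9], [0.0, 0.0, 1.0]] [-0.068  0.     0.     0.     0.   ] [1.054 0.235 0.905]
[[-0.45   0.893 -0.003]
 [ 0.735  0.369 -0.569]
 [-0.507 -0.258 -0.822]]
top [[489.7, 0.0, 273.9], [0.0, 489.7, 202.7], [0.0, 0.0, 1.0]] [0.037 0.    0.    0.    0.   ] [0.42  0.019 0.998]
[[ 0.03  -1.     0.001]
 [-0.983 -0.03  -0.182]
 [ 0.182  0.005 -0.983]]
```

View pics/scene0.png

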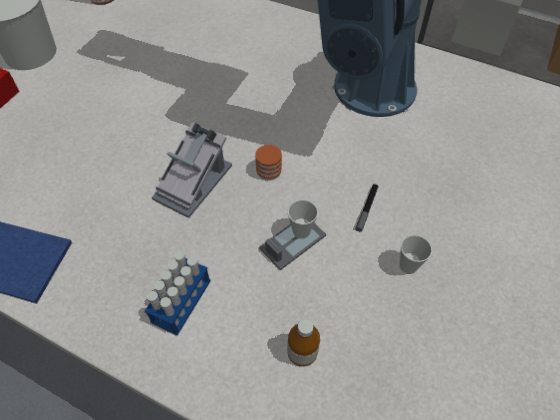

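View pics/top0.png

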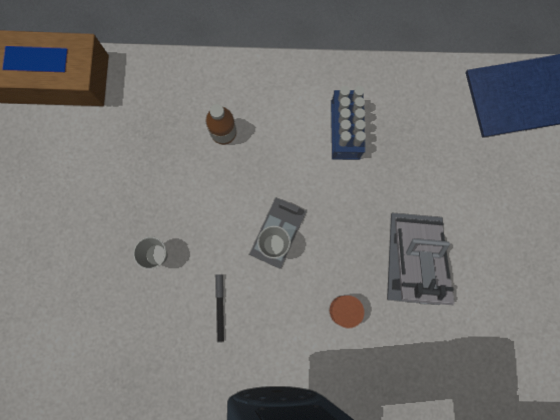

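The top view shows the spare cup near (150,252), the carrier with its cup near (277,235), the stand near (422,258), the dishes at (347,311) and the marker at (220,308). I'll zoom in for exact pixels.

```bash
cat > h.py <<'E'
from station import bot, vision
import cv2,numpy as np
def cam(n):
    c=vision.camera(n); c["R"]=cv2.Rodrigues(np.array(c["rvec"],float))[0]; c["t"]=np.array(c["tvec"],float).ravel(); c["C"]=-c["R"].T@c["t"]; c["K"]=np.array(c["K"],float);c["d"]=np.array(c["dist_coeffs"],float); return c
def ray(c,p):
    u=cv2.undistortPoints(np.array(p,float).reshape(-1,1,2),c["K"],c["d"]).reshape(-1,2)
    return np.c_[u,np.ones(len(u))]@c["R"]
def onz(c,p,z):
    d=ray(c,p); return c["C"]+d*((z-c["C"][2])/d[:,2])[:,None]
def tri(c1,p1,c2,p2):
    d1=ray(c1,p1)[0];d2=ray(c2,p2)[0]
    A=np.c_[d1,-d2]; s=np.linalg.lstsq(A,c2["C"]-c1["C"],rcond=None)[0]
    a=c1["C"]+s[0]*d1;b=c2["C"]+s[1]*d2
    return (a+b)/2,np.linalg.norm(a-b)
def proj(c,P):
    return cv2.projectPoints(np.array(P,float).reshape(-1,1,3),c["R"] @ np.eye(3) if 0 else np.array(c["rvec"],float),c["t"],c["K"],c["d"])[0].reshape(-1,2)
def crop(c,name,x0,y0,w,h,s):
    im=cv2.resize(c["image"][y0:y0+h,x0:x0+w],None,fx=s,fy=s,interpolation=cv2.INTER_CUBIC)
    for x in range((x0//10+1)*10,x0+w,10):
        cv2.line(im,((x-x0)*s,0),((x-x0)*s,6),(0,0,255),1); 
        if x%20==0: cv2.putText(im,str(x),((x-x0)*s-10,16),0,.35,(0,0,255),1)
    for y in range((y0//10+1)*10,y0+h,10):
        cv2.line(im,(0,(y-y0)*s),(6,(y-y0)*s),(0,0,255),1)
        if y%20==0: cv2.putText(im,str(y),(8,(y-y0)*s+4),0,.35,(0,0,255),1)
    cv2.imwrite("pics/"+name,im)
E
python3 - <<'E'
from h import *
t=cam("top");s=cam("scene")
crop(t,"t_car.png",240,190,75,85,7)
crop(t,"t_cup.png",125,225,60,55,7)
crop(t,"t_st.png",375,200,100,115,5)
crop(s,"s_st.png",145,110,100,110,5)
crop(s,"s_car.png",250,190,90,85,7)
crop(s,"s_cup.png",385,225,60,60,7)
E
```

```text
(no output)
```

View pics/t_car.png

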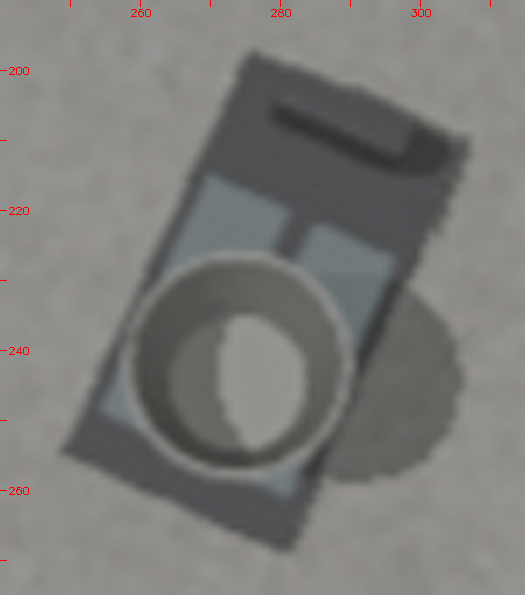

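View pics/t_cup.png

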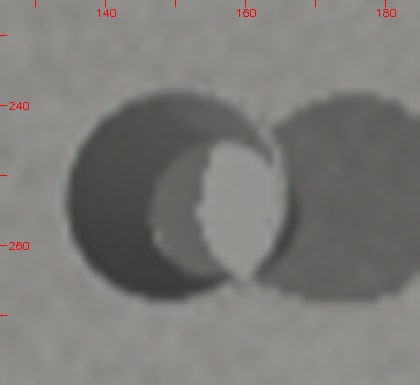

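View pics/t_st.png

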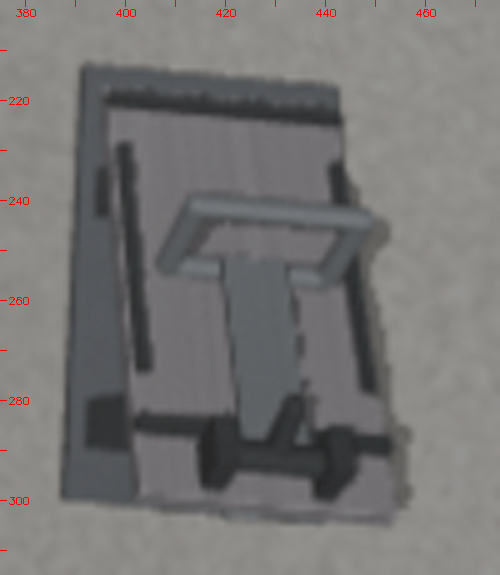

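View pics/s_st.png

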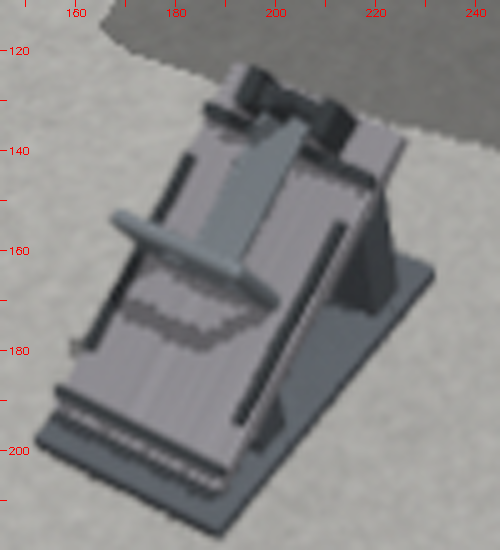

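View pics/s_car.png

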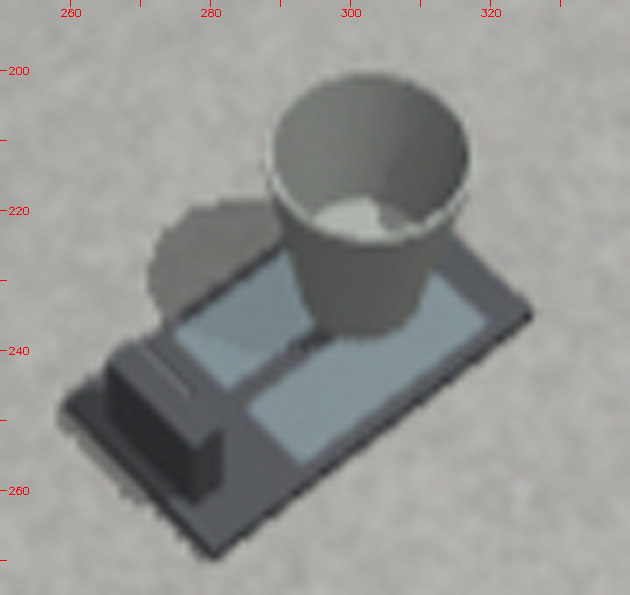

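View pics/s_cup.png

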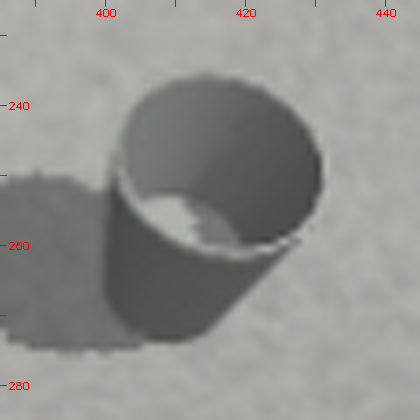

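```bash
python3 - <<'E'
from h import *
t=cam("top");s=cam("scene")
np.set_printoptions(precision=4,suppress=True)
print("stray",onz(t,(274.2,241.5),.083),onz(s,(302.7,212),.083),tri(t,(274.2,241.5),s,(302.7,212)))
print("spare",onz(t,(150.5,253),.075),onz(s,(416,248),.075),tri(t,(150.5,253),s,(416,248)))
c=onz(t,[(276,197.5),(306.5,210.5),(281.5,268.5),(249,254.5)],.008);print("car top",c,c.mean(0))
c2=onz(s,[(259,247.5),(280.5,268.5),(326,235)],.008);print("car scene",c2,(c2[0]+c2[2])/2)
for n,a,b in [("barL",(413.6,240),(168.6,153.4)),("barR",(449.4,243.6),(199.4,170)),("upR",(453.4,304.4),(226,138)),("ledgeL",(396.5,219),(156,188)),("ledgeR",(443,223),(191.5,204))]:
    print(n,tri(t,a,s,b))
print("foot top",onz(t,[(391.6,213),(442.8,217),(387.4,299.6)],.008))
print("foot sc",onz(s,[(152.4,197.6),(189.4,217.4),(231.6,164)],.008))
E
```

```text
stray [[0.5152 0.0205 0.083 ]] [[0.5144 0.0212 0.083 ]] (array([0.515 , 0.0209, 0.0836]), np.float64(0.0008893677177760779))
spare [[0.4875 0.2519 0.075 ]] [[0.4878 0.253  0.075 ]] (array([0.4874, 0.2526, 0.074 ]), np.float64(0.0010030254246455757))
car top [[ 0.6139  0.0196  0.008 ]
 [ 0.5887 -0.0437  0.008 ]
 [ 0.4692  0.0043  0.008 ]
 [ 0.4952  0.0706  0.008 ]] [0.5417 0.0127 0.008 ]
car scene [[ 0.589  -0.0418  0.008 ]
 [ 0.6135  0.0208  0.008 ]
 [ 0.4973  0.0715  0.008 ]] [0.5432 0.0148 0.008 ]
barL (array([ 0.5318, -0.2498,  0.1338]), np.float64(0.051439867225465445))
barR (array([ 0.5114, -0.2683,  0.0788]), np.float64(0.07614468494633508))
upR (array([ 0.4015, -0.2681,  0.0778]), np.float64(0.08264197435242904))
ledgeL (array([ 0.5838, -0.2438,  0.0797]), np.float64(0.07469371586045635))
ledgeR (array([ 0.5591, -0.2758,  0.01  ]), np.float64(0.08684146564602736))
foot top [[ 0.5889 -0.2176  0.008 ]
 [ 0.5838 -0.3212  0.008 ]
 [ 0.4149 -0.2067  0.008 ]]
foot sc [[ 0.5812 -0.3186  0.008 ]
 [ 0.5896 -0.2142  0.008 ]
 [ 0.4146 -0.2073  0.008 ]]
```

```bash
python3 - <<'E'
from h import *
t=cam("top");s=cam("scene")
np.set_printoptions(precision=4,suppress=True)
for n,a,b in [("bar+y",(413.6,239.5),(199.4,170)),("bar-y",(449.4,243.6),(168.6,153.4)),("up+y",(402.4,299),(226,138)),("ledge+y",(396.5,219),(191.5,204)),("ledge-y",(443,223),(156,188)),("rail+y far",(400,229),(192.5,193.5)),("rail+y near",(404,273.5),(213,155)),("rail-y near",(449,278),(182.5,141.5))]:
    print(n,tri(t,a,s,b))
yaw=np.deg2rad(176.7);a=np.deg2rad(26)
h=np.array([np.cos(yaw),np.sin(yaw),0]);X=h*np.cos(a)+np.array([0,0,np.sin(a)]);Y=np.array([-h[1],h[0],0]);Z=np.cross(X,Y)
print(X,Y,Z)
# estimate origin: from top rays of deck points with known coordinates
pts=[((396.5,219),(-.069,-.046,.004),t),((443,223.5),(-.069,.046,.004),t),((191.5,204),(-.069,-.046,.004),s),((156,188),(-.069,.046,.004),s),
((402.4,299),(.098,-.046,0),t),((453.4,304.4),(.098,.046,0),t),((226,138),(.098,-.046,0),s),
((413.6,239.5),(.005,-.03,.0485),t),((449.4,243),(.005,.03,.0485),t),((199.4,170),(.005,-.03,.0485),s),((168.6,153),(.005,.03,.0485),s)]
from scipy.optimize import least_squares
def f(p,full=0):
    w=p[2];h=np.array([np.cos(w),np.sin(w),0]);X=h*np.cos(a)+np.array([0,0,np.sin(a)]);Y=np.array([-h[1],h[0],0]);Z=np.cross(X,Y)
    return np.concatenate([proj(c,np.array([p[0],p[1],.058])+l[0]*X+l[1]*Y+l[2]*Z)[0]-q for q,l,c in pts])
r=least_squares(f,[.5,-.263,yaw]);print(r.x,np.rad2deg(r.x[2]));print(r.fun.reshape(-1,2).round(1))
E
```

```text
bar+y (array([ 0.5225, -0.2276,  0.0944]), np.float64(0.018574877525068825))
bar-y (array([ 0.5187, -0.297 ,  0.1054]), np.float64(0.0021881047913035715))
up+y (array([ 0.4172, -0.2131,  0.0962]), np.float64(0.000933664708400769))
ledge+y (array([ 0.5717, -0.2185,  0.0342]), np.float64(0.004885832800592299))
ledge-y (array([ 0.5678, -0.3129,  0.0313]), np.float64(0.0007508594449441055))
rail+y far (array([ 0.5514, -0.2247,  0.0435]), np.float64(0.0006795272118280096))
rail+y near (array([ 0.4634, -0.2206,  0.0824]), np.float64(0.0007557187314291227))
rail-y near (array([ 0.4582, -0.3037,  0.0811]), np.float64(0.000162507324656226))
[-0.8973  0.0517  0.4384] [-0.0576 -0.9983  0.    ] [ 0.4376 -0.0252  0.8988]
[ 0.5044 -0.262   3.0851] 176.7616467152456
[[-0.9  1.2]
 [-0.8  0.7]
 [-1.1 -0. ]
 [ 0.9 -0.6]
 [-0.7 -1. ]
 [ 0.2 -1.6]
 [-0.  -0.7]
 [-0.6  1. ]
 [-3.2  0.4]
 [-7.1 -4.8]
 [ 1.   1.6]]
```

>>> {"op": "carry_out", "data": {
  "moves": [
    {"xyz": [-0.03,-0.02,0],"yaw": 6.8,"fingers": 0.0881},
    {"xyz": [-0.033,-0.022,0],"yaw": 6.8},
    {"xyz": [-0.034,-0.022,0],"yaw": 0},
    {"xyz": [-0.034,-0.022,0],"yaw": 0},
    {"xyz": [-0.034,-0.022,0],"yaw": 0},
    {"xyz": [-0.034,-0.022,0],"yaw": 0},
    {"xyz": [-0.034,-0.022,0],"yaw": 0},
    {"xyz": [-0.034,-0.022,0],"yaw": 0}
  ],
  "grip_force": 10
}}

```text
schema error: expected keys xyz, yaw, fingers
```

```bash
cat >> h.py <<'E'
from scipy.spatial.transform import Rotation as Ro
def go(x,y,z,ang=None):
    """print tool-frame shift to target TCP; ang = wanted jaw (tool x) world angle deg"""
    st=bot.read_state(); q=np.array(st["tool_rot"]); R=Ro.from_quat(q[[1,2,3,0]]).as_matrix()
    d=np.array([x,y,z])-st["eef_pos"]; a=np.rad2deg(np.arctan2(R[1,0],R[0,0]))
    print("t",round(st["time_s"],2),"pos",np.round(st["eef_pos"],4),"jaw",round(a,2),"tiltz",R[:,2].round(4),"F",np.round(st["wrist_force"],1),"w",round(st["width"]*88.1,1))
    print("tool shift mm",(R.T@d*1000).round(1),"norm",round(np.linalg.norm(d)*1000,1), "" if ang is None else ("yaw",round(-((ang-a+90)%180-90),2)))
E
python3 -c "
from h import *
go(.515,.0208,.15,-90)"
```

```text
t 0.4 pos [ 0.1355 -0.5588  0.2386] jaw -76.37 tiltz [-1.e-04  3.e-04 -1.e+00] F [ 0.2 -0.6  0.1] w 88.1
tool shift mm [-473.8 -505.4   88.7] norm 698.4 ('yaw', np.float64(13.63))
```

All keys are needed in every row.

>>> {"op": "carry_out", "data": {
  "moves": [
    {"xyz": [-0.03,-0.025,0],"yaw": 6.8,"fingers": 0.0881},
    {"xyz": [-0.033,-0.022,0],"yaw": 6.8,"fingers": 0.0881},
    {"xyz": [-0.034,-0.022,0],"yaw": 0,"fingers": 0.0881},
    {"xyz": [-0.034,-0.022,0],"yaw": 0,"fingers": 0.0881},
    {"xyz": [-0.034,-0.022,0],"yaw": 0,"fingers": 0.0881},
    {"xyz": [-0.034,-0.022,0],"yaw": 0,"fingers": 0.0881},
    {"xyz": [-0.034,-0.022,0],"yaw": 0,"fingers": 0.0881},
    {"xyz": [-0.034,-0.022,0],"yaw": 0,"fingers": 0.0881}
  ],
  "grip_force": 10
}}

```text
time_s: 1.07
eef_pos: [0.3049, -0.2826, 0.2366]
tool_rot: [-0.001, -0.698, 0.716, -0.001]
wrist_force: [1.0, -0.4, -1.0]
width: 0.999
```

```bash
python3 -c "
from h import *
go(.515,.0208,.15,-90)"
```

```text
t 1.07 pos [ 0.3049 -0.2826  0.2366] jaw -91.4 tiltz [-1.0e-04 -1.6e-03 -1.0e+00] F [ 1.  -0.4 -1. ] w 88.0
tool shift mm [-308.5 -202.6   86.1] norm 379.0 ('yaw', np.float64(-1.4))
```

>>> {"op": "carry_out", "data": {
  "moves": [
    {"xyz": [-0.034,-0.022,0.005],"yaw": -1.4,"fingers": 0.0881},
    {"xyz": [-0.034,-0.022,0.005],"yaw": 0,"fingers": 0.0881},
    {"xyz": [-0.034,-0.022,0.01],"yaw": 0,"fingers": 0.0881},
    {"xyz": [-0.034,-0.022,0.01],"yaw": 0,"fingers": 0.0881},
    {"xyz": [-0.034,-0.022,0.01],"yaw": 0,"fingers": 0.0881},
    {"xyz": [-0.034,-0.022,0.01],"yaw": 0,"fingers": 0.0881},
    {"xyz": [-0.034,-0.022,0.01],"yaw": 0,"fingers": 0.0881},
    {"xyz": [-0.034,-0.022,0.01],"yaw": 0,"fingers": 0.0881}
  ]
}}

```text
time_s: 1.73
eef_pos: [0.4834, -0.0085, 0.1718]
tool_rot: [-0.001, 0.707, -0.707, 0.009]
wrist_force: [0.9, -0.3, 0.6]
width: 1.0
```

```bash
python3 -c "
from h import *
go(.515,.0208,.12,-90)"
```

```text
t 1.73 pos [ 0.4834 -0.0085  0.1718] jaw -89.99 tiltz [ 0.0131 -0.0113 -0.9998] F [ 0.9 -0.3  0.6] w 88.1
tool shift mm [-29.9 -31.   51.8] norm 67.4 ('yaw', np.float64(0.01))
```

>>> {"op": "carry_out", "data": {
  "moves": [
    {"xyz": [-0.015,-0.016,0.02],"yaw": 0,"fingers": 0.0881},
    {"xyz": [-0.015,-0.015,0.02],"yaw": 0,"fingers": 0.0881},
    {"xyz": [0,0,0],"yaw": 0,"fingers": 0.0881},
    {"xyz": [0,0,0],"yaw": 0,"fingers": 0.0881}
  ]
}}

```text
time_s: 2.07
eef_pos: [0.5183, 0.0306, 0.1287]
tool_rot: [-0.001, 0.711, -0.703, 0.008]
wrist_force: [0.4, -0.3, 0.2]
width: 0.998
```

```bash
python3 -c "
from h import *
go(.515,.0208,.067,-90)"
```

```text
t 2.07 pos [0.5183 0.0306 0.1287] jaw -89.42 tiltz [ 0.0135 -0.0097 -0.9999] F [ 0.4 -0.3  0.2] w 87.9
tool shift mm [ 9.2  4.3 61.7] norm 62.5 ('yaw', np.float64(0.58))
```

>>> {"op": "carry_out", "data": {
  "moves": [
    {"xyz": [0.005,0.002,0.02],"yaw": 0.3,"fingers": 0.0881},
    {"xyz": [0.004,0.002,0.02],"yaw": 0,"fingers": 0.0881},
    {"xyz": [0,0,0.012],"yaw": 0,"fingers": 0.0881},
    {"xyz": [0,0,0.003],"yaw": 0,"fingers": 0.0881},
    {"xyz": [0,0,0],"yaw": 0,"fingers": 0.0881}
  ]
}}

```text
time_s: 2.48
eef_pos: [0.5162, 0.0181, 0.0761]
tool_rot: [-0.003, 0.708, -0.706, 0.011]
wrist_force: [0.7, 0.5, 0.6]
width: 0.999
```

```bash
python3 -c "
from h import *
go(.515,.0208,.067,-90)"
```

```text
t 2.48 pos [0.5162 0.0181 0.0761] jaw -89.78 tiltz [ 0.0188 -0.0115 -0.9998] F [0.7 0.5 0.6] w 88.0
tool shift mm [-2.9  1.4  9. ] norm 9.5 ('yaw', np.float64(0.22))
```

>>> {"op": "carry_out", "data": {
  "moves": [
    {"xyz": [-0.003,0.001,0.009],"yaw": 0,"fingers": 0.0881},
    {"xyz": [0,0,0],"yaw": 0,"fingers": 0.0881}
  ]
}}

```text
time_s: 2.65
eef_pos: [0.5162, 0.0199, 0.0686]
tool_rot: [-0.003, 0.708, -0.706, 0.012]
wrist_force: [0.3, 0.3, -1.2]
width: 1.0
```

```bash
python3 -c "
from h import *
go(.515,.0208,.067,-90)"
```

```text
t 2.65 pos [0.5162 0.0199 0.0686] jaw -89.89 tiltz [ 0.0217 -0.0122 -0.9997] F [ 0.3  0.3 -1.2] w 88.1
tool shift mm [-0.9  1.2  1.5] norm 2.2 ('yaw', np.float64(0.11))
```

>>> {"op": "carry_out", "data": {
  "moves": [
    {"xyz": [0,0.001,0.001],"yaw": 0,"fingers": 0.055},
    {"xyz": [0,0,0],"yaw": 0,"fingers": 0.05},
    {"xyz": [0,0,0],"yaw": 0,"fingers": 0.05},
    {"xyz": [0,0,0],"yaw": 0,"fingers": 0.05}
  ]
}}

```text
time_s: 2.98
eef_pos: [0.5166, 0.0195, 0.0698]
tool_rot: [-0.004, 0.708, -0.706, 0.014]
wrist_force: [-0.6, -0.2, -0.1]
width: 0.721
```

```bash
python3 -c "
from h import *
go(.515,.0208,.067,-90)"
```

```text
t 2.98 pos [0.5166 0.0195 0.0698] jaw -89.88 tiltz [ 0.0256 -0.013  -0.9996] F [-0.6 -0.2 -0.1] w 63.5
tool shift mm [-1.3  1.7  2.7] norm 3.5 ('yaw', np.float64(0.12))
```

>>> {"op": "carry_out", "data": {
  "moves": [
    {"xyz": [0,0,-0.01],"yaw": 0,"fingers": 0.05},
    {"xyz": [0,0,-0.03],"yaw": 0,"fingers": 0.05},
    {"xyz": [-0.01,0,-0.036],"yaw": 0,"fingers": 0.05},
    {"xyz": [-0.03,0.002,-0.02],"yaw": 0,"fingers": 0.05},
    {"xyz": [-0.038,0.004,0],"yaw": 0,"fingers": 0.05},
    {"xyz": [-0.038,0.005,0],"yaw": 0,"fingers": 0.05},
    {"xyz": [-0.038,0.005,0],"yaw": 0,"fingers": 0.05},
    {"xyz": [-0.03,0.005,0],"yaw": 0,"fingers": 0.05}
  ]
}}

```text
time_s: 3.65
eef_pos: [0.4957, 0.2067, 0.1757]
tool_rot: [0.008, -0.704, 0.71, -0.016]
wrist_force: [0.6, 0.3, -0.8]
width: 0.692
```

```bash
python3 -c "
from h import *
go(.4876,.2525,.147,-90)
c=cam('scene');cv2.imwrite('pics/s1.png',c['image'])"
```

```text
t 3.65 pos [0.4957 0.2067 0.1757] jaw -90.53 tiltz [ 0.0335 -0.012  -0.9994] F [ 0.6  0.3 -0.8] w 61.0
tool shift mm [-46.1   9.5  27.9] norm 54.7 ('yaw', np.float64(-0.53))
```

View pics/s1.png

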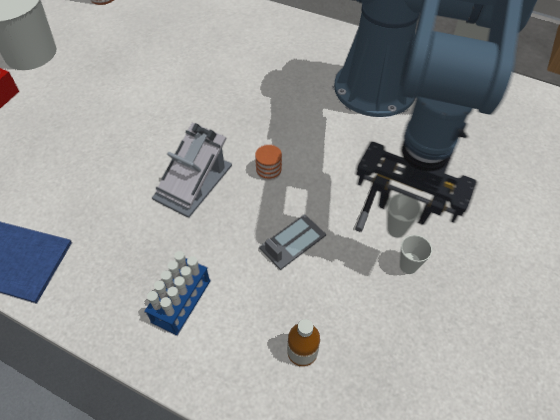

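The picture shows the cup held near (403,213), next to the spare cup at (415,253); the carrier is clear at (293,241).

>>> {"op": "carry_out", "data": {
  "moves": [
    {"xyz": [-0.022,0.006,0.008],"yaw": 0,"fingers": 0.05},
    {"xyz": [-0.012,0.004,0.012],"yaw": 0,"fingers": 0.05},
    {"xyz": [0,0,0],"yaw": 0,"fingers": 0.05}
  ]
}}

```text
time_s: 3.95
eef_pos: [0.485, 0.2493, 0.1575]
tool_rot: [0.01, -0.707, 0.707, -0.016]
wrist_force: [-0.2, 0.1, -1.4]
width: 0.691
```

```bash
python3 -c "
from h import *
go(.4876,.2525,.147,-90)
c=cam('top');crop(c,'t2.png',110,190,110,100,6)
s=cam('scene');crop(s,'s2.png',360,180,110,110,6)"
```

```text
t 3.95 pos [0.485  0.2493 0.1575] jaw -90.04 tiltz [ 0.0376 -0.0081 -0.9993] F [-0.2  0.1 -1.4] w 60.9
tool shift mm [-3.3 -2.2 10.5] norm 11.2 ('yaw', np.float64(-0.04))
```

View pics/s2.png

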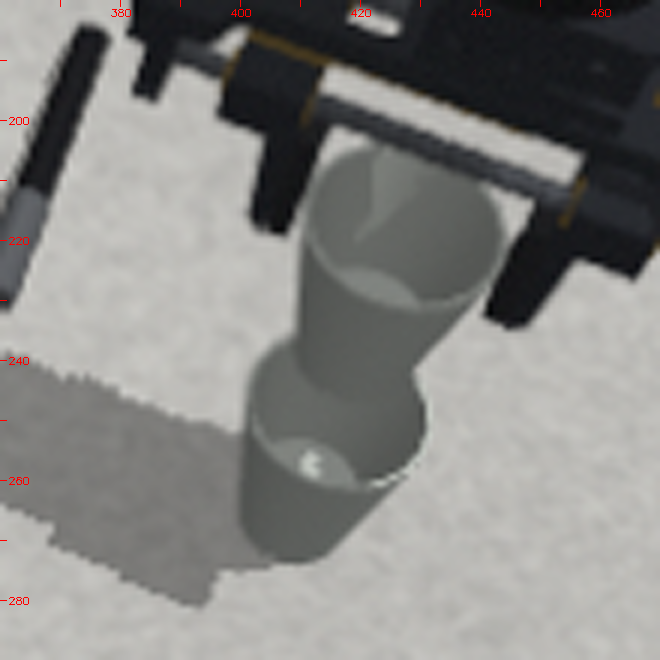

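```bash
python3 -c "
from h import *
s=cam('scene');print(onz(s,[(427.3,217.5)],.1705), onz(s,[(403.8+3.2,239)],.1))"
```

```text
[[0.48217814 0.2497268  0.1705    ]] [[0.49331074 0.2307764  0.1       ]]
```

View pics/t2.png

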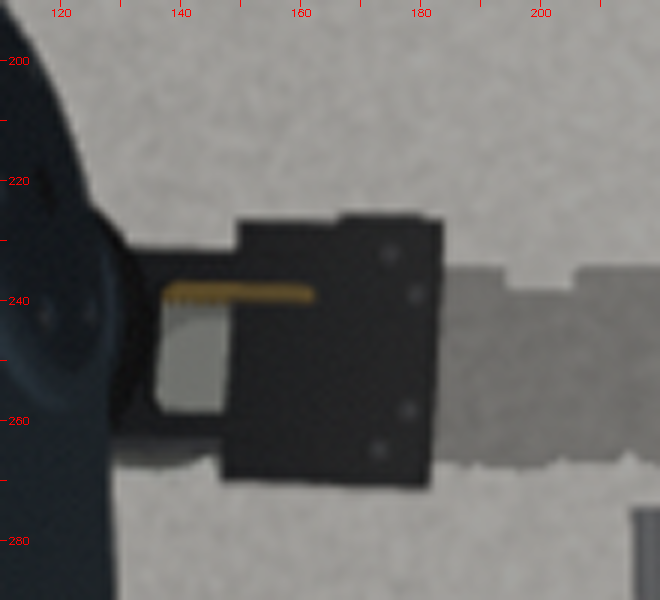

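>>> {"op": "carry_out", "data": {
  "moves": [
    {"xyz": [-0.003,-0.003,0.01],"yaw": 0,"fingers": 0.05},
    {"xyz": [0,0,0.018],"yaw": 0,"fingers": 0.05},
    {"xyz": [0,0,0.015],"yaw": 0,"fingers": 0.05},
    {"xyz": [0,0,0.007],"yaw": 0,"fingers": 0.05}
  ]
}}

```text
time_s: 4.43
eef_pos: [0.4978, 0.2461, 0.1104]
tool_rot: [0.014, -0.704, 0.71, -0.02]
wrist_force: [-0.9, -0.2, -0.9]
width: 0.694
```

```bash
python3 -c "
from h import *
go(.489,.2525,.086,-90)"
```

```text
t 4.43 pos [0.4978 0.2461 0.1104] jaw -90.54 tiltz [ 0.0481 -0.0076 -0.9988] F [-0.9 -0.2 -0.9] w 61.1
tool shift mm [-6.5 10.  23.9] norm 26.7 ('yaw', np.float64(-0.54))
```

```bash
python3 -c "
from h import *
s=cam('scene');crop(s,'s3.png',360,180,110,110,6)"
```

```text
(no output)
```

View pics/s3.png

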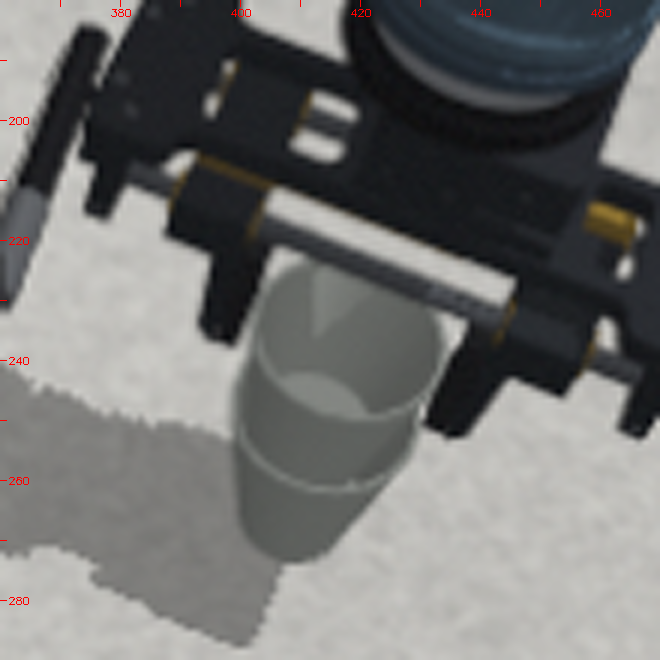

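The held cup is entering the spare one (rims near (417,238) and (414,248)), a few mm off. I'll correct and lower it slowly.

>>> {"op": "carry_out", "data": {
  "moves": [
    {"xyz": [-0.004,0.006,0.002],"yaw": 0,"fingers": 0.05},
    {"xyz": [-0.002,0.003,0.008],"yaw": 0,"fingers": 0.05},
    {"xyz": [0,0.002,0.004],"yaw": 0,"fingers": 0.05}
  ]
}}

```text
time_s: 4.73
eef_pos: [0.4879, 0.2507, 0.0946]
tool_rot: [0.014, -0.702, 0.711, -0.02]
wrist_force: [0.5, -0.6, -0.4]
width: 0.69
```

```bash
python3 -c "
from h import *
go(.489,.2525,.086,-90)"
```

```text
t 4.73 pos [0.4879 0.2507 0.0946] jaw -90.75 tiltz [ 0.0474 -0.0082 -0.9988] F [ 0.5 -0.6 -0.4] w 60.8
tool shift mm [-1.9 -0.6  8.7] norm 8.9 ('yaw', np.float64(-0.75))
```

>>> {"op": "carry_out", "data": {
  "moves": [
    {"xyz": [-0.001,0.001,0.006],"yaw": 0,"fingers": 0.05},
    {"xyz": [0,0.001,0.003],"yaw": 0,"fingers": 0.05},
    {"xyz": [0,0,0.002],"yaw": 0,"fingers": 0.05}
  ]
}}

```text
time_s: 4.98
eef_pos: [0.4873, 0.2523, 0.084]
tool_rot: [0.016, -0.703, 0.711, -0.021]
wrist_force: [1.7, -2.4, 13.8]
width: 0.696
```

```bash
python3 -c "
from h import *
go(.489,.2525,.086,-90)
s=cam('scene');crop(s,'s4.png',360,180,110,110,6)"
```

```text
t 4.98 pos [0.4873 0.2523 0.084 ] jaw -90.7 tiltz [ 0.0513 -0.0076 -0.9987] F [ 1.7 -2.4 13.8] w 61.3
tool shift mm [-0.2 -1.8 -1.9] norm 2.6 ('yaw', np.float64(-0.7))
```

View pics/s4.png

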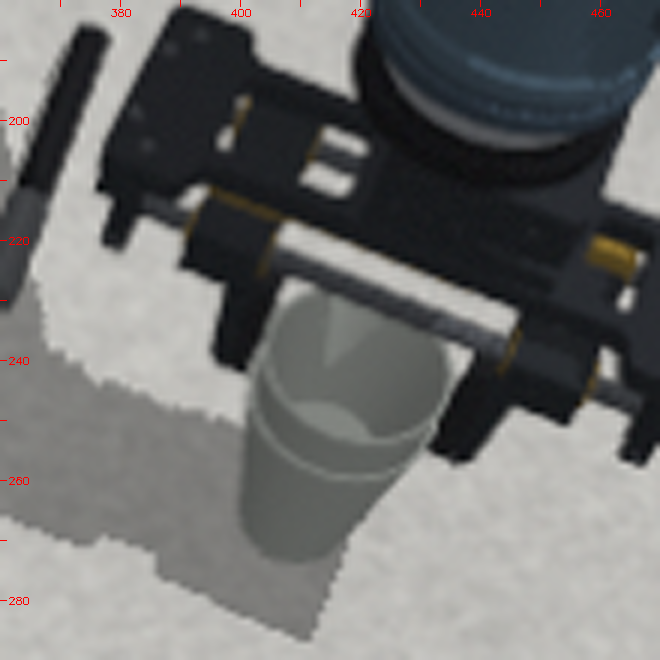

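The cup is seated: 13.8 N, TCP at the expected 0.084 m. I'll release it and go up.

>>> {"op": "carry_out", "data": {
  "moves": [
    {"xyz": [0,0,-0.001],"yaw": 0,"fingers": 0.08},
    {"xyz": [0,0,0],"yaw": 0,"fingers": 0.0881},
    {"xyz": [0,0,0],"yaw": 0,"fingers": 0.0881},
    {"xyz": [0,0,-0.02],"yaw": 0,"fingers": 0.0881},
    {"xyz": [0,0,-0.035],"yaw": 0,"fingers": 0.0881},
    {"xyz": [0,0,-0.035],"yaw": 0,"fingers": 0.0881}
  ]
}}

```text
time_s: 5.53
eef_pos: [0.4779, 0.2516, 0.1697]
tool_rot: [0.009, -0.703, 0.711, -0.017]
wrist_force: [0.7, -0.8, -0.2]
width: 0.998
```

```bash
python3 -c "
from h import *
go(.5025,-.262,.2,-3.24)
s=cam('scene');crop(s,'s5.png',360,180,110,110,6)"
```

```text
t 5.53 pos [0.4779 0.2516 0.1697] jaw -90.69 tiltz [ 0.0373 -0.0116 -0.9992] F [ 0.7 -0.8 -0.2] w 87.9
tool shift mm [513.6 -31.7 -23.4] norm 515.1 ('yaw', np.float64(-87.45))
```

View pics/s5.png

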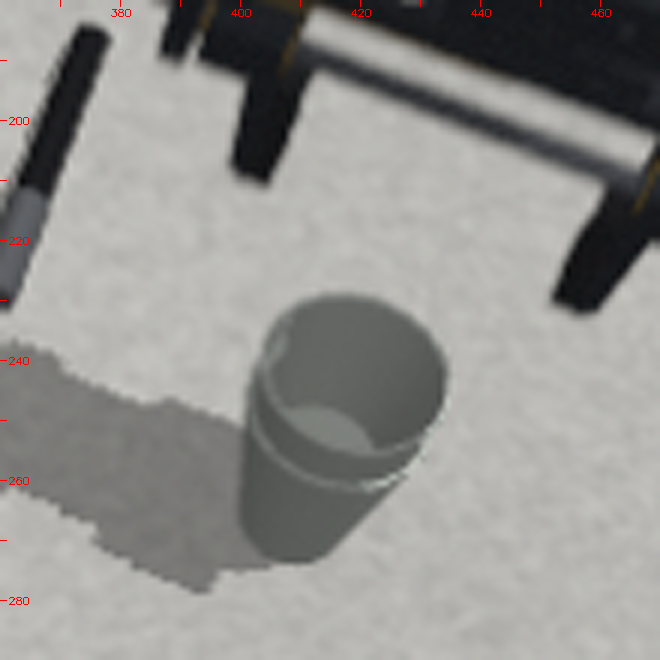

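```bash
cat >> h.py <<'E'
def deckframe(o,yawdeg):
    w=np.deg2rad(yawdeg);a=np.deg2rad(26);h=np.array([np.cos(w),np.sin(w),0]);X=h*np.cos(a)+np.array([0,0,np.sin(a)]);Y=np.array([-h[1],h[0],0])
    return np.array(o,float),np.c_[X,Y,np.cross(X,Y)]
def plan(x,y,z,ang,n,vmax=.036):
    st=bot.read_state(); q=np.array(st["tool_rot"]); R=Ro.from_quat(q[[1,2,3,0]]).as_matrix()
    p=np.array(st["eef_pos"]);a=np.rad2deg(np.arctan2(R[1,0],R[0,0])); dy=((ang-a+180)%360-180); dy=dy if abs(dy)<=120 else dy
    d=np.array([x,y,z])-p
    for i in range(n):
        print((R.T@d/n*1000).round(0)/1000, "yaw",round(-dy/n,2)); R=Ro.from_euler("z",dy/n,degrees=True).as_matrix()@R
E
python3 - <<'E'
from h import *
np.set_printoptions(precision=4,suppress=True)
t=cam("top");s=cam("scene")
a=np.deg2rad(26)
pts=[((396.5,219),(-.069,-.046,.004),t),((443,223.5),(-.069,.046,.004),t),((191.5,204),(-.069,-.046,.004),s),((156,188),(-.069,.046,.004),s),
((402.4,299),(.098,-.046,0),t),((453.4,304.4),(.098,.046,0),t),((226,138),(.098,-.046,0),s),
((413.6,239.5),(.005,-.03,.0485),t),((449.4,243),(.005,.03,.0485),t),((168.6,153),(.005,.03,.0485),s),
((400,229),(-.05,-.04,.005),t),((192.5,193.5),(-.05,-.04,.005),s),((404,273.5),(.05,-.04,.005),t),((213,155),(.05,-.04,.005),s),((449,278),(.05,.04,.005),t),((182.5,141.5),(.05,.04,.005),s)]
from scipy.optimize import least_squares
def f(p):
    o,D=deckframe([p[0],p[1],.058],p[2]); return np.concatenate([proj(c,o+D@np.array(l))[0]-q for q,l,c in pts])
r=least_squares(f,[.5,-.263,177],loss="soft_l1");print(r.x);print(f(r.x).reshape(-1,2).round(1).tolist())
o,D=deckframe([r.x[0],r.x[1],.058],r.x[2])
for th in(0,.1,.35,.7,.75):
    c,s_=np.cos(th),np.sin(th); L=np.array([.087-.082*c+.034*s_,0,.0145+.082*s_+.034*c]);print(th,L,o+D@L)
print("bar top view",onz(t,[(431.5,241.7)],.104))
print(bot.read_state()["joints"])
plan(.52,-.263,.2,-3.2,14)
E
```

```text
[  0.5041  -0.2633 176.7083]
[[-0.3, 1.3], [-0.1, 0.9], [-1.6, -0.3], [0.5, -0.9], [-0.0, -0.8], [0.8, -1.4], [-0.4, -0.9], [0.2, 1.2], [-2.5, 0.6], [0.6, 1.3], [0.1, -0.8], [-1.0, 1.2], [0.2, -0.1], [-0.4, -0.6], [-0.9, -0.6], [0.7, -0.3]]
0 [0.005  0.     0.0485] [ 0.5208 -0.2642  0.1038]
0.1 [0.0088 0.     0.0565] [ 0.5209 -0.2642  0.1127]
0.35 [0.0216 0.     0.0746] [ 0.5173 -0.264   0.1345]
0.7 [0.0462 0.     0.0933] [ 0.5035 -0.2632  0.1621]
0.75 [0.0502 0.     0.0953] [ 0.5008 -0.2631  0.1656]
bar top view [[ 0.5216 -0.2663  0.104 ]]
[ 0.2776  0.1553  1.7775 -0.0232  1.1663  1.8687]
[ 0.037 -0.003 -0.001] yaw -6.25
[ 0.037  0.001 -0.002] yaw -6.25
[ 0.037  0.005 -0.002] yaw -6.25
[ 0.036  0.009 -0.002] yaw -6.25
[ 0.035  0.013 -0.002] yaw -6.25
[ 0.033  0.016 -0.002] yaw -6.25
[ 0.031  0.02  -0.003] yaw -6.25
[ 0.029  0.023 -0.003] yaw -6.25
[ 0.026  0.026 -0.003] yaw -6.25
[ 0.023  0.029 -0.003] yaw -6.25
[ 0.02   0.031 -0.003] yaw -6.25
[ 0.016  0.033 -0.003] yaw -6.25
[ 0.013  0.035 -0.003] yaw -6.25
[ 0.009  0.036 -0.004] yaw -6.25
```

>>> {"op": "carry_out", "data": {
  "moves": [
    {"xyz": [0.037,-0.003,-0.002],"yaw": -6.25,"fingers": 0.04},
    {"xyz": [0.037,0.001,-0.002],"yaw": -6.25,"fingers": 0.04},
    {"xyz": [0.037,0.005,-0.002],"yaw": -6.25,"fingers": 0.04},
    {"xyz": [0.036,0.009,-0.002],"yaw": -6.25,"fingers": 0.04},
    {"xyz": [0.035,0.013,-0.002],"yaw": -6.25,"fingers": 0.04},
    {"xyz": [0.033,0.016,-0.002],"yaw": -6.25,"fingers": 0.04},
    {"xyz": [0.031,0.02,-0.003],"yaw": -6.25,"fingers": 0.04},
    {"xyz": [0.029,0.023,-0.003],"yaw": -6.25,"fingers": 0.04}
  ]
}}

```text
time_s: 6.35
eef_pos: [0.4951, -0.0318, 0.1839]
tool_rot: [-0.004, 0.938, -0.346, 0.017]
wrist_force: [0.9, 0.1, -0.6]
width: 0.462
```

```bash
python3 -c "
from h import *
go(.5208,-.2645,.17,-3.3)
plan(.5208,-.2645,.17,-3.3,6)"
```

```text
t 6.35 pos [ 0.4951 -0.0318  0.1839] jaw -40.54 tiltz [ 0.0343 -0.0046 -0.9994] F [ 0.9  0.1 -0.6] w 40.7
tool shift mm [170.3 160.5  15.8] norm 234.5 ('yaw', np.float64(-37.24))
[0.028 0.027 0.003] yaw -6.21
[0.025 0.03  0.002] yaw -6.21
[0.022 0.032 0.002] yaw -6.21
[0.018 0.034 0.002] yaw -6.21
[0.015 0.036 0.002] yaw -6.21
[0.011 0.038 0.002] yaw -6.21
```

>>> {"op": "carry_out", "data": {
  "moves": [
    {"xyz": [0.028,0.027,0.002],"yaw": -6.2,"fingers": 0.04},
    {"xyz": [0.025,0.03,0.002],"yaw": -6.2,"fingers": 0.04},
    {"xyz": [0.022,0.032,0.002],"yaw": -6.2,"fingers": 0.04},
    {"xyz": [0.018,0.034,0.002],"yaw": -6.2,"fingers": 0.04},
    {"xyz": [0.012,0.03,0.002],"yaw": -6,"fingers": 0.04},
    {"xyz": [0.005,0.016,0],"yaw": -4,"fingers": 0.04},
    {"xyz": [0,0,0],"yaw": 0,"fingers": 0.04}
  ]
}}

```text
time_s: 6.93
eef_pos: [0.5119, -0.2464, 0.1649]
tool_rot: [-0.001, 0.999, -0.04, 0.012]
wrist_force: [0.1, -0.1, 0.1]
width: 0.451
```

```bash
python3 -c "
from h import *
go(.5208,-.2645,.17,-3.3)"
```

```text
t 6.93 pos [ 0.5119 -0.2464  0.1649] jaw -4.55 tiltz [ 2.400e-02  7.000e-04 -9.997e-01] F [ 0.1 -0.1  0.1] w 39.7
tool shift mm [10.4 17.3 -4.9] norm 20.8 ('yaw', np.float64(-1.25))
```

>>> {"op": "carry_out", "data": {
  "moves": [
    {"xyz": [0.006,0.014,0.004],"yaw": -1,"fingers": 0.04},
    {"xyz": [0.002,0.005,0.012],"yaw": 0,"fingers": 0.04},
    {"xyz": [0,0,0.015],"yaw": 0,"fingers": 0.04},
    {"xyz": [0,0,0.006],"yaw": 0,"fingers": 0.04},
    {"xyz": [0,0,0],"yaw": 0,"fingers": 0.04}
  ]
}}

```text
time_s: 7.35
eef_pos: [0.5162, -0.2625, 0.1191]
tool_rot: [-0.004, 0.999, -0.036, 0.008]
wrist_force: [-0.4, -0.2, 0.3]
width: 0.452
```

```bash
python3 -c "
from h import *
go(.5208,-.2645,.094,-3.3)"
```

```text
t 7.35 pos [ 0.5162 -0.2625  0.1191] jaw -4.09 tiltz [ 0.0164  0.0083 -0.9998] F [-0.4 -0.2  0.3] w 39.8
tool shift mm [ 4.4  1.9 25.2] norm 25.7 ('yaw', np.float64(-0.79))
```

>>> {"op": "carry_out", "data": {
  "moves": [
    {"xyz": [0.004,0.001,0.004],"yaw": -0.8,"fingers": 0.04},
    {"xyz": [0.001,0.001,0.01],"yaw": 0,"fingers": 0.04},
    {"xyz": [0,0,0.008],"yaw": 0,"fingers": 0.04},
    {"xyz": [0,0,0],"yaw": 0,"fingers": 0.04}
  ]
}}

```text
time_s: 7.68
eef_pos: [0.5217, -0.2613, 0.0945]
tool_rot: [-0.005, 1.0, -0.027, 0.007]
wrist_force: [-1.5, 0.3, 0.1]
width: 0.451
```

```bash
python3 -c "
from h import *
go(.5208,-.2645,.094,-3.3)
s=cam('scene');crop(s,'s6.png',130,90,110,120,5);t=cam('top');crop(t,'t6.png',365,170,120,140,4)"
```

```text
t 7.68 pos [ 0.5217 -0.2613  0.0945] jaw -3.13 tiltz [ 0.0149  0.0101 -0.9998] F [-1.5  0.3  0.1] w 39.7
tool shift mm [-0.7  3.2  0.4] norm 3.3 ('yaw', np.float64(0.17))
```

View pics/s6.png

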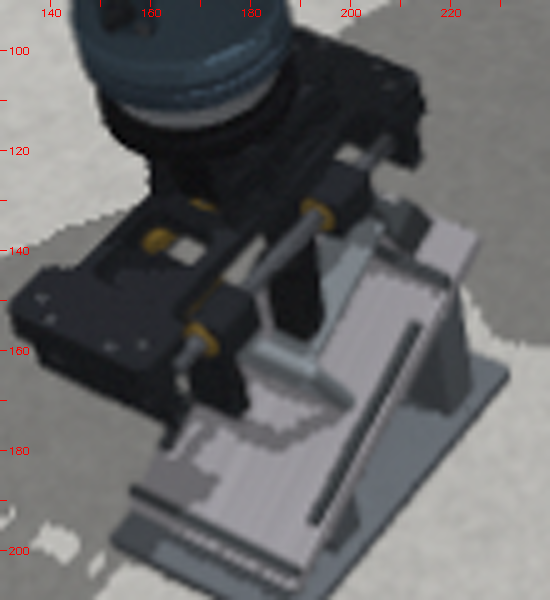

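The picture shows the two fingers straddling the top bar near (185,157). I'll grip and lift along the arc.

>>> {"op": "carry_out", "data": {
  "moves": [
    {"xyz": [0,0.002,0],"yaw": 0,"fingers": 0.0},
    {"xyz": [0,0,0],"yaw": 0,"fingers": 0.0},
    {"xyz": [0,0,0],"yaw": 0,"fingers": 0.0},
    {"xyz": [0,0,0],"yaw": 0,"fingers": 0.0}
  ],
  "grip_force": 20
}}

```text
time_s: 8.12
eef_pos: [0.523, -0.2649, 0.0977]
tool_rot: [-0.004, 1.0, -0.027, 0.009]
wrist_force: [-0.2, -0.4, -1.1]
width: 0.172
```

```bash
python3 -c "
from h import *
go(.5173,-.264,.1245,-3.3)"
```

```text
t 8.12 pos [ 0.523  -0.2649  0.0977] jaw -3.15 tiltz [ 0.0186  0.0071 -0.9998] F [-0.2 -0.4 -1.1] w 15.2
tool shift mm [ -5.3  -0.8 -26.9] norm 27.4 ('yaw', np.float64(0.15))
```

>>> {"op": "carry_out", "data": {
  "moves": [
    {"xyz": [0,0,0.003],"yaw": 0,"fingers": 0.0},
    {"xyz": [0,0,0.002],"yaw": 0,"fingers": 0.0},
    {"xyz": [0,0,0],"yaw": 0,"fingers": 0.0}
  ]
}}

```text
time_s: 8.37
eef_pos: [0.5196, -0.265, 0.096]
tool_rot: [-0.004, 1.0, -0.027, 0.005]
wrist_force: [4.1, 1.7, -2.5]
width: 0.093
```

```bash
python3 -c "
from h import *
go(.5173,-.264,.1245,-3.3)"
```

```text
t 8.37 pos [ 0.5196 -0.265   0.096 ] jaw -3.12 tiltz [ 0.0105  0.0083 -0.9999] F [ 4.1  1.7 -2.5] w 8.2
tool shift mm [ -2.1  -1.1 -28.5] norm 28.6 ('yaw', np.float64(0.18))
```

>>> {"op": "carry_out", "data": {
  "moves": [
    {"xyz": [0,0,-0.008],"yaw": 0,"fingers": 0.0},
    {"xyz": [0,0,-0.01],"yaw": 0,"fingers": 0.0},
    {"xyz": [-0.001,0,-0.01],"yaw": 0,"fingers": 0.0},
    {"xyz": [-0.003,0,-0.01],"yaw": 0,"fingers": 0.0}
  ]
}}

```text
time_s: 8.7
eef_pos: [0.514, -0.2645, 0.1342]
tool_rot: [-0.005, 1.0, -0.027, 0.004]
wrist_force: [0.5, -0.1, -2.7]
width: 0.093
```

```bash
python3 -c "
from h import *
go(.5023,-.264,.1543,-3.3)"
```

```text
t 8.7 pos [ 0.514  -0.2645  0.1342] jaw -3.15 tiltz [ 0.008   0.0102 -0.9999] F [ 0.5 -0.1 -2.7] w 8.2
tool shift mm [-11.5  -0.1 -20.2] norm 23.2 ('yaw', np.float64(0.15))
```

>>> {"op": "carry_out", "data": {
  "moves": [
    {"xyz": [-0.005,0,-0.008],"yaw": 0,"fingers": 0.0},
    {"xyz": [-0.005,0,-0.007],"yaw": 0,"fingers": 0.0},
    {"xyz": [0,0,0],"yaw": 0,"fingers": 0.0}
  ]
}}

```text
time_s: 8.95
eef_pos: [0.5039, -0.2639, 0.1543]
tool_rot: [-0.005, 1.0, -0.027, 0.006]
wrist_force: [-2.7, 0.5, -2.7]
width: 0.087
```

```bash
python3 -c "
from h import *
go(.5023,-.264,.1543,-3.3)
s=cam('scene');crop(s,'s7.png',130,90,110,120,5)"
```

```text
t 8.95 pos [ 0.5039 -0.2639  0.1543] jaw -3.13 tiltz [ 0.0117  0.0091 -0.9999] F [-2.7  0.5 -2.7] w 7.6
tool shift mm [-1.6  0.2 -0. ] norm 1.6 ('yaw', np.float64(0.17))
```

View pics/s7.png

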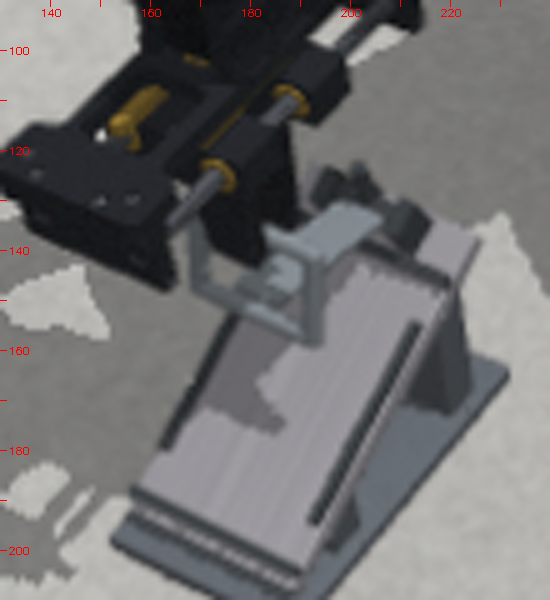

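The clip is up, its lower bar running from (170,146) to (193,157). I'll release, go up, then look.

>>> {"op": "carry_out", "data": {
  "moves": [
    {"xyz": [0,0,0],"yaw": 0,"fingers": 0.03},
    {"xyz": [0,0,0],"yaw": 0,"fingers": 0.035},
    {"xyz": [0,0,0],"yaw": 0,"fingers": 0.04},
    {"xyz": [0,0,-0.025],"yaw": 0,"fingers": 0.07},
    {"xyz": [0,0,-0.035],"yaw": 0,"fingers": 0.07}
  ]
}}

```text
time_s: 9.42
eef_pos: [0.4996, -0.2626, 0.2073]
tool_rot: [-0.008, 1.0, -0.028, 0.001]
wrist_force: [0.2, 0.2, 0.8]
width: 0.442
```

```bash
python3 -c "
from h import *
go(.5925,-.0066,.1,-112.2)
s=cam('scene');crop(s,'s8.png',130,90,110,120,5);crop(s,'s8c.png',250,190,90,85,7)
t=cam('top');crop(t,'t8c.png',240,190,75,85,7);cv2.imwrite('pics/t8.png',t['image'])"
```

```text
t 9.42 pos [ 0.4996 -0.2626  0.2073] jaw -3.19 tiltz [ 0.0015  0.0164 -0.9999] F [0.2 0.2 0.8] w 38.9
tool shift mm [  78.4 -258.9  111.6] norm 292.7 ('yaw', np.float64(-70.99))
```

View pics/s8.png

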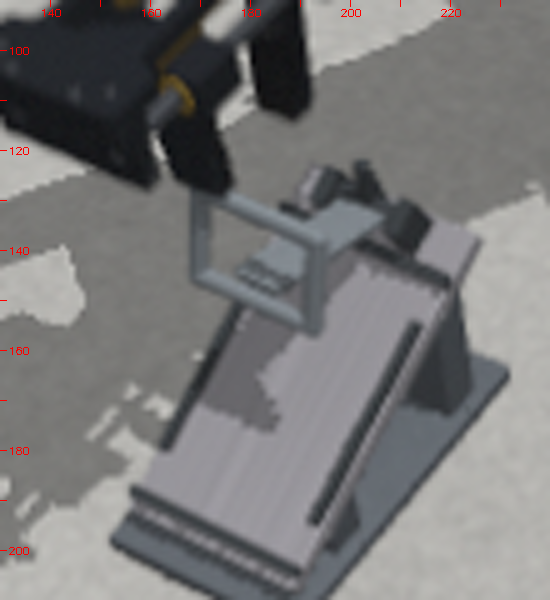

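View pics/s8c.png

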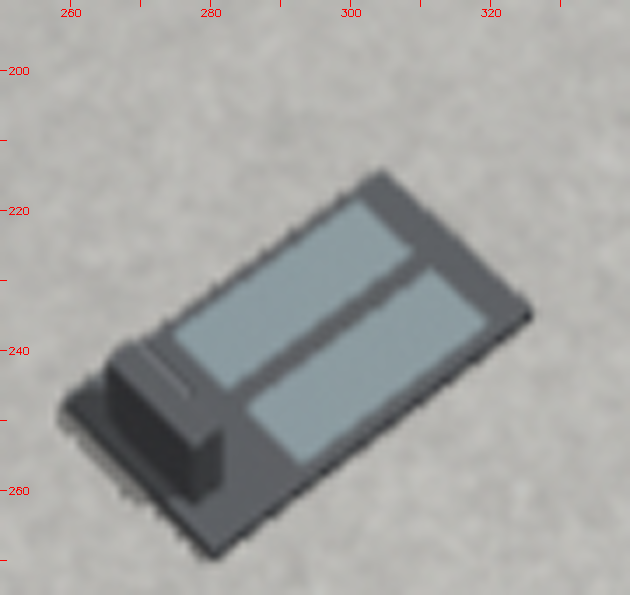

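View pics/t8c.png

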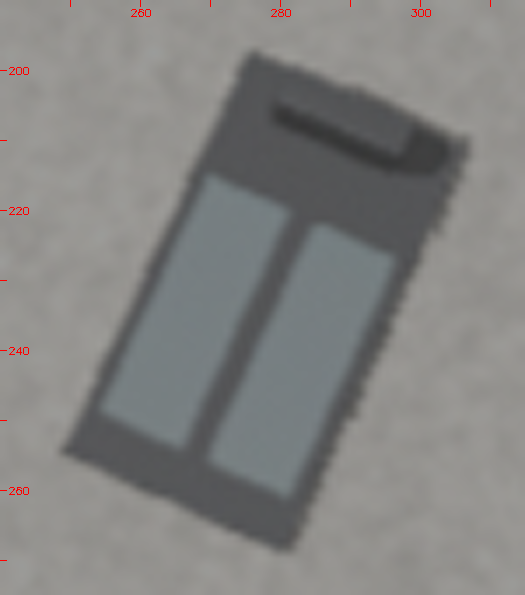

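```bash
python3 - <<'E'
from h import *
np.set_printoptions(precision=4,suppress=True)
s=cam('scene');t=cam('top')
a=onz(s,[(259,247.5),(280.5,268.5),(326,235),(304.5,214.5)],.008);b=onz(t,[(306.5,210.5),(276,197.5),(249,254.5),(281.5,268.5)],.008)
for c in(a,b):
    X=(c[2]+c[3]-c[0]-c[1])/2;Y=(c[1]+c[2]-c[0]-c[3])/2;m=c.mean(0)
    an=np.rad2deg(np.arctan2(X[1],X[0]));an2=np.rad2deg(np.arctan2(Y[1],Y[0]));u=X/np.linalg.norm(X)
    print(m,np.linalg.norm(X),np.linalg.norm(Y),an,an2+90,"tab",m-.054*u)
print(onz(s,[(273.4,246.7)],.043))
plan(.5915,-.0058,.12,-112.2,16)
E
```

```text
[0.5423 0.0146 0.008 ] 0.12811330588073858 0.06828339700946845 156.87505684738136 157.45551155091886 tab [ 0.592  -0.0066  0.008 ]
[0.5417 0.0127 0.008 ] 0.12897095505629835 0.06967642861239494 157.44686698379914 158.4356979764687 tab [ 0.5916 -0.008   0.008 ]
[[ 0.5924 -0.0059  0.043 ]]
[ 0.005 -0.016  0.006] yaw 6.81
[ 0.003 -0.017  0.006] yaw 6.81
[ 0.001 -0.017  0.006] yaw 6.81
[-0.001 -0.017  0.006] yaw 6.81
[-0.003 -0.017  0.006] yaw 6.81
[-0.005 -0.016  0.006] yaw 6.81
[-0.007 -0.015  0.006] yaw 6.81
[-0.009 -0.014  0.006] yaw 6.81
[-0.011 -0.013  0.006] yaw 6.81
[-0.012 -0.012  0.006] yaw 6.81
[-0.014 -0.01   0.006] yaw 6.81
[-0.015 -0.009  0.006] yaw 6.81
[-0.016 -0.007  0.006] yaw 6.81
[-0.016 -0.005  0.006] yaw 6.81
[-0.017 -0.003  0.006] yaw 6.81
[-0.017 -0.001  0.006] yaw 6.81
```

```bash
python3 - <<'E'
from h import *
plan(.592,-.0068,.11,67.6,11)
E
```

```text
[ 0.007 -0.024  0.009] yaw -6.43
[ 0.009 -0.023  0.009] yaw -6.43
[ 0.012 -0.022  0.009] yaw -6.43
[ 0.014 -0.02   0.009] yaw -6.43
[ 0.016 -0.018  0.009] yaw -6.43
[ 0.018 -0.016  0.009] yaw -6.43
[ 0.02  -0.014  0.009] yaw -6.43
[ 0.022 -0.012  0.009] yaw -6.43
[ 0.023 -0.009  0.009] yaw -6.43
[ 0.024 -0.007  0.009] yaw -6.43
[ 0.024 -0.004  0.009] yaw -6.43
```

>>> {"op": "carry_out", "data": {
  "moves": [
    {"xyz": [0.007,-0.024,0],"yaw": -6.5,"fingers": 0.07},
    {"xyz": [0.009,-0.023,0],"yaw": -6.5,"fingers": 0.07},
    {"xyz": [0.012,-0.022,0.004],"yaw": -6.5,"fingers": 0.07},
    {"xyz": [0.014,-0.02,0.008],"yaw": -6.5,"fingers": 0.07},
    {"xyz": [0.016,-0.018,0.01],"yaw": -6.5,"fingers": 0.07},
    {"xyz": [0.018,-0.016,0.01],"yaw": -6.5,"fingers": 0.07},
    {"xyz": [0.02,-0.014,0.01],"yaw": -6.5,"fingers": 0.07},
    {"xyz": [0.02,-0.012,0.01],"yaw": -6.5,"fingers": 0.07}
  ]
}}

```text
time_s: 10.28
eef_pos: [0.5597, -0.074, 0.1491]
tool_rot: [-0.007, 0.904, 0.427, 0.002]
wrist_force: [-0.4, -0.3, -1.1]
width: 0.798
```

```bash
python3 - <<'E'
from h import *
go(.592,-.0068,.11,67.6)
plan(.592,-.0068,.11,67.6,3)
E
```

```text
t 10.28 pos [ 0.5597 -0.074   0.1491] jaw 50.57 tiltz [-0.0018  0.0139 -0.9999] F [-0.4 -0.3 -1.1] w 70.3
tool shift mm [ 72.1 -17.4  39.9] norm 84.2 ('yaw', np.float64(-17.03))
[ 0.024 -0.006  0.013] yaw -5.68
[ 0.024 -0.003  0.013] yaw -5.68
[ 0.025 -0.001  0.013] yaw -5.68
```

>>> {"op": "carry_out", "data": {
  "moves": [
    {"xyz": [0.022,-0.005,0.01],"yaw": -5.5,"fingers": 0.07},
    {"xyz": [0.02,-0.004,0.01],"yaw": -5.5,"fingers": 0.07},
    {"xyz": [0.014,-0.002,0.008],"yaw": -4,"fingers": 0.07},
    {"xyz": [0.004,0,0.004],"yaw": -1,"fingers": 0.07},
    {"xyz": [0,0,0],"yaw": 0,"fingers": 0.07}
  ]
}}

```text
time_s: 10.7
eef_pos: [0.5786, -0.0081, 0.105]
tool_rot: [-0.013, 0.829, 0.559, -0.002]
wrist_force: [-0.6, -0.1, 0.1]
width: 0.794
```

```bash
python3 - <<'E'
from h import *
go(.592,-.0068,.07,67.6)
E
```

```text
t 10.7 pos [ 0.5786 -0.0081  0.105 ] jaw 67.95 tiltz [-0.0176  0.0188 -0.9997] F [-0.6 -0.1  0.1] w 70.0
tool shift mm [ 5.9 12.7 34.8] norm 37.5 ('yaw', np.float64(0.35))
```

>>> {"op": "carry_out", "data": {
  "moves": [
    {"xyz": [0.003,0.008,0.006],"yaw": 0.3,"fingers": 0.07},
    {"xyz": [0.002,0.004,0.012],"yaw": 0,"fingers": 0.07},
    {"xyz": [0,0,0.012],"yaw": 0,"fingers": 0.07},
    {"xyz": [0,0,0.006],"yaw": 0,"fingers": 0.07},
    {"xyz": [0,0,0],"yaw": 0,"fingers": 0.07}
  ]
}}

```text
time_s: 11.12
eef_pos: [0.5889, -0.0102, 0.0648]
tool_rot: [-0.014, 0.833, 0.552, -0.004]
wrist_force: [-0.3, -0.1, -0.3]
width: 0.796
```

```bash
python3 - <<'E'
from h import *
go(.592,-.0068,.014,67.6)
E
```

```text
t 11.12 pos [ 0.5889 -0.0102  0.0648] jaw 67.08 tiltz [-0.0218  0.0184 -0.9996] F [-0.3 -0.1 -0.3] w 70.1
tool shift mm [ 3.9  2.9 50.8] norm 51.0 ('yaw', np.float64(-0.52))
```

>>> {"op": "carry_out", "data": {
  "moves": [
    {"xyz": [0.003,0.002,0.008],"yaw": -0.5,"fingers": 0.07},
    {"xyz": [0.001,0.001,0.014],"yaw": 0,"fingers": 0.07},
    {"xyz": [0,0,0.014],"yaw": 0,"fingers": 0.07},
    {"xyz": [0,0,0.007],"yaw": 0,"fingers": 0.07},
    {"xyz": [0,0,0],"yaw": 0,"fingers": 0.07}
  ]
}}

```text
time_s: 11.53
eef_pos: [0.5926, -0.0083, 0.0189]
tool_rot: [-0.013, 0.832, 0.555, -0.004]
wrist_force: [-0.0, -0.2, 0.4]
width: 0.793
```

```bash
python3 - <<'E'
from h import *
go(.592,-.0068,.014,67.6)
s=cam('scene');crop(s,'s9.png',230,180,110,100,6)
E
```

```text
t 11.53 pos [ 0.5926 -0.0083  0.0189] jaw 67.42 tiltz [-0.0204  0.0179 -0.9996] F [-0.  -0.2  0.4] w 69.8
tool shift mm [ 1.1 -1.   4.9] norm 5.1 ('yaw', np.float64(-0.18))
```

View pics/s9.png

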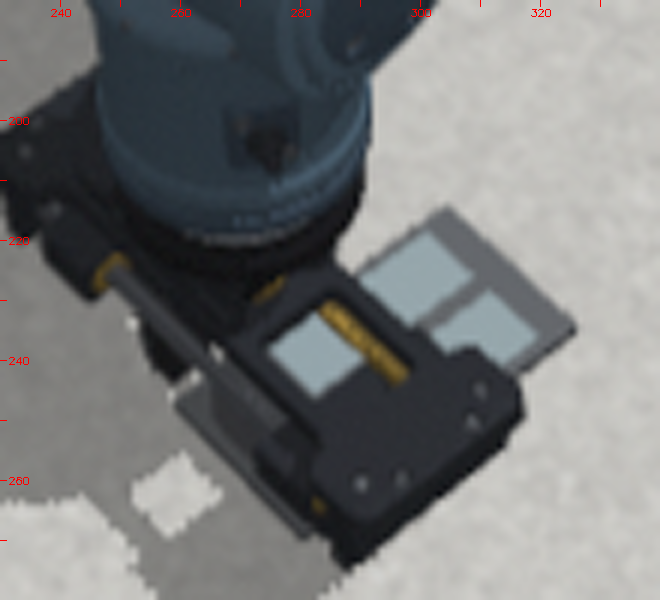

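>>> {"op": "carry_out", "data": {
  "moves": [
    {"xyz": [0.001,-0.001,0.004],"yaw": 0,"fingers": 0.03},
    {"xyz": [0,0,0.001],"yaw": 0,"fingers": 0.03},
    {"xyz": [0,0,0.001],"yaw": 0,"fingers": 0.03},
    {"xyz": [0,0,0.001],"yaw": 0,"fingers": 0.03},
    {"xyz": [0,0,0],"yaw": 0,"fingers": 0.03}
  ],
  "grip_force": 40
}}

```text
time_s: 12.0
eef_pos: [0.5934, -0.0069, 0.0136]
tool_rot: [-0.012, 0.832, 0.555, -0.002]
wrist_force: [-0.9, 0.8, -2.5]
width: 0.448
```

```bash
python3 - <<'E'
from h import *
go(.592,-.0068,.014,67.6)
E
```

```text
t 12.0 pos [ 0.5934 -0.0069  0.0136] jaw 67.44 tiltz [-0.0172  0.0171 -0.9997] F [-0.9  0.8 -2.5] w 39.4
tool shift mm [-0.4 -1.4 -0.4] norm 1.5 ('yaw', np.float64(-0.16))
```

Gripped (39.4 mm against the 40 mm tab). I'll lift gently.

>>> {"op": "carry_out", "data": {
  "moves": [
    {"xyz": [0,0,-0.006],"yaw": 0,"fingers": 0.03},
    {"xyz": [0,0,-0.012],"yaw": 0,"fingers": 0.03},
    {"xyz": [0,0,-0.02],"yaw": 0,"fingers": 0.03},
    {"xyz": [0,0,-0.025],"yaw": 0,"fingers": 0.03},
    {"xyz": [0,0,-0.025],"yaw": 0,"fingers": 0.03},
    {"xyz": [0,0,-0.02],"yaw": 0,"fingers": 0.03},
    {"xyz": [0,0,-0.008],"yaw": 0,"fingers": 0.03}
  ]
}}

```text
time_s: 12.58
eef_pos: [0.5933, -0.0085, 0.1363]
tool_rot: [-0.014, 0.832, 0.555, -0.004]
wrist_force: [0.3, -0.1, -1.9]
width: 0.447
```

```bash
python3 - <<'E'
from h import *
go(.592,-.0068,.14,67.6)
s=cam('scene');cv2.imwrite('pics/s10.png',s['image'])
E
```

```text
t 12.58 pos [ 0.5933 -0.0085  0.1363] jaw 67.44 tiltz [-0.0219  0.0181 -0.9996] F [ 0.3 -0.1 -1.9] w 39.4
tool shift mm [ 1.1 -2.  -3.6] norm 4.3 ('yaw', np.float64(-0.16))
```

View pics/s10.png

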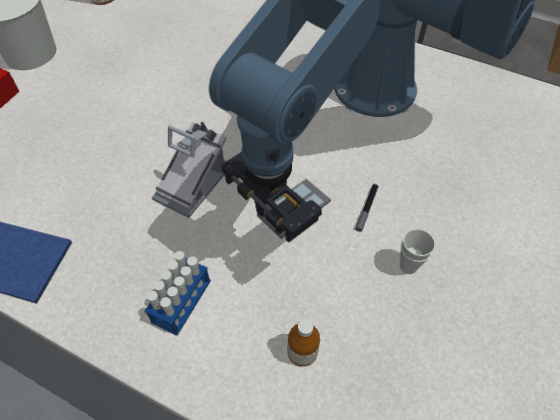

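```bash
python3 - <<'E'
from h import *
np.set_printoptions(precision=4,suppress=True)
t=cam('top');s=cam('scene')
print("rack",onz(t,[(332,91),(356,91),(334,160),(362,160)],.1)[:, :2].tolist())
p=np.array([.5933,-.0085,.131]);w=np.deg2rad(157.5);X=np.array([np.cos(w),np.sin(w),0]);Y=np.array([-X[1],X[0],0])
for d in(-.035,.035): print(proj(s,p+.119*X+d*Y))
crop(s,'s11.png',270,160,80,80,7)
o,D=deckframe([.5041,-.2633,.058],176.71);h=np.array([D[0,0],D[1,0],0]);h/=np.linalg.norm(h)
for q in(-.165,-.069): print("tab hor",q,o+q*h)
q=o-.165*h
plan(q[0],q[1],.125,86.7,10)
E
```

```text
rack [[0.80998268969967, -0.08292024711207305], [0.8113000738920199, -0.12946108304132664], [0.6716269778994689, -0.08812902030843499], [0.6731999615570401, -0.14106688720841548]]
[[330.1882 200.1743]]
[[305.6292 178.8238]]
tab hor -0.165 [ 0.6688 -0.2728  0.058 ]
tab hor -0.069 [ 0.573  -0.2673  0.058 ]
[-0.021  0.017  0.   ] yaw -1.93
[-0.022  0.017  0.   ] yaw -1.93
[-0.023  0.016  0.   ] yaw -1.93
[-0.023  0.015  0.   ] yaw -1.93
[-0.024  0.014  0.   ] yaw -1.93
[-0.024  0.013  0.   ] yaw -1.93
[-0.025  0.013  0.   ] yaw -1.93
[-0.025  0.012  0.   ] yaw -1.93
[-0.025  0.011  0.   ] yaw -1.93
[-0.026  0.01   0.   ] yaw -1.93
```

View pics/s11.png

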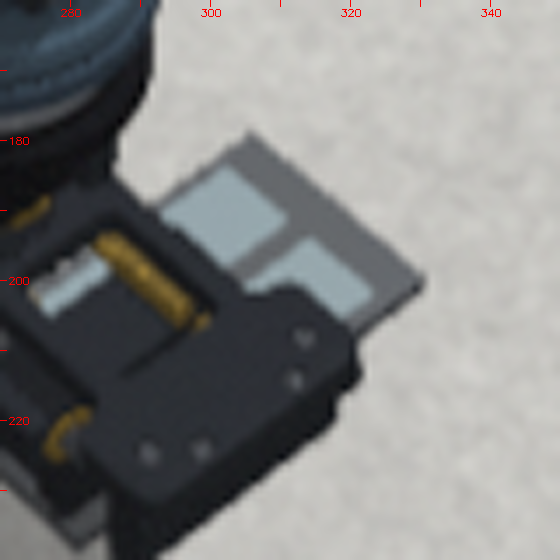

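>>> {"op": "carry_out", "data": {
  "moves": [
    {"xyz": [-0.015,0.01,0],"yaw": -1.9,"fingers": 0.03},
    {"xyz": [-0.022,0.014,0],"yaw": -2,"fingers": 0.03},
    {"xyz": [-0.025,0.014,0],"yaw": -2,"fingers": 0.03},
    {"xyz": [-0.026,0.014,0],"yaw": -2,"fingers": 0.03},
    {"xyz": [-0.026,0.014,0],"yaw": -2,"fingers": 0.03},
    {"xyz": [-0.026,0.014,0],"yaw": -2,"fingers": 0.03},
    {"xyz": [-0.026,0.013,0],"yaw": -2,"fingers": 0.03},
    {"xyz": [-0.025,0.013,0],"yaw": -2,"fingers": 0.03}
  ]
}}

```text
time_s: 13.4
eef_pos: [0.6366, -0.2173, 0.109]
tool_rot: [-0.028, 0.74, 0.672, -0.008]
wrist_force: [0.9, 0.6, -1.7]
width: 0.449
```

```bash
python3 - <<'E'
from h import *
go(.6688,-.2728,.12,86.7)
plan(.6688,-.2728,.12,86.7,4)
E
```

```text
t 13.4 pos [ 0.6366 -0.2173  0.109 ] jaw 84.52 tiltz [-0.0497  0.0314 -0.9983] F [ 0.9  0.6 -1.7] w 39.5
tool shift mm [-51.9  36.7 -14.3] norm 65.1 ('yaw', np.float64(-2.18))
[-0.013  0.009 -0.004] yaw -0.55
[-0.013  0.009 -0.004] yaw -0.55
[-0.013  0.009 -0.004] yaw -0.55
[-0.013  0.009 -0.004] yaw -0.55
```

>>> {"op": "carry_out", "data": {
  "moves": [
    {"xyz": [-0.013,0.01,-0.006],"yaw": -0.5,"fingers": 0.03},
    {"xyz": [-0.012,0.01,-0.006],"yaw": -0.5,"fingers": 0.03},
    {"xyz": [-0.008,0.008,-0.004],"yaw": -0.5,"fingers": 0.03},
    {"xyz": [0,0,0],"yaw": 0,"fingers": 0.03}
  ]
}}

```text
time_s: 13.73
eef_pos: [0.658, -0.2597, 0.1105]
tool_rot: [-0.035, 0.732, 0.681, -0.01]
wrist_force: [0.3, 0.6, -2.2]
width: 0.451
```

```bash
python3 - <<'E'
from h import *
go(.6688,-.2728,.115,86.7)
s=cam('scene');crop(s,'s12.png',110,90,150,140,5)
E
```

```text
t 13.73 pos [ 0.658  -0.2597  0.1105] jaw 85.78 tiltz [-0.063   0.0383 -0.9973] F [ 0.3  0.6 -2.2] w 39.8
tool shift mm [-12.1  11.4  -5.7] norm 17.6 ('yaw', np.float64(-0.92))
```

View pics/s12.png

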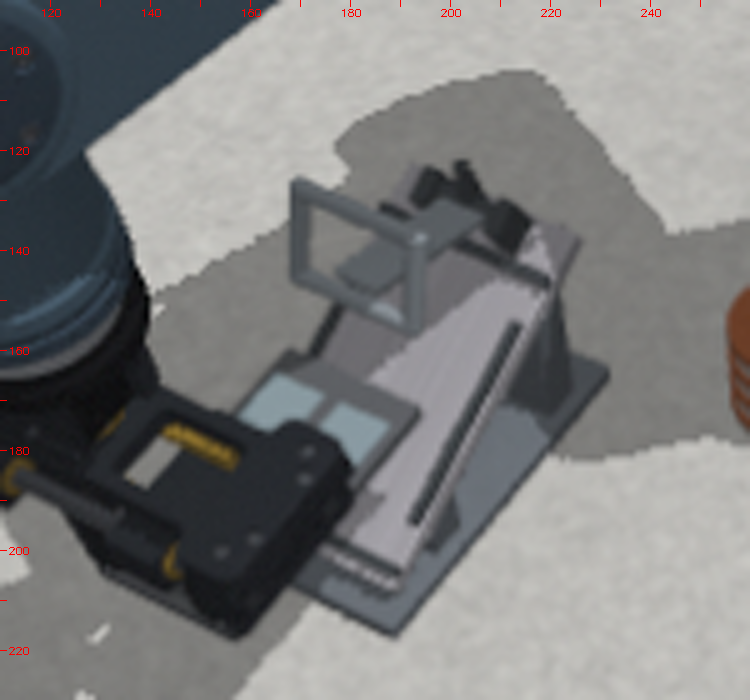

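>>> {"op": "carry_out", "data": {
  "moves": [
    {"xyz": [-0.008,0,-0.002],"yaw": -0.5,"fingers": 0.03},
    {"xyz": [-0.003,-0.004,-0.002],"yaw": -0.4,"fingers": 0.03},
    {"xyz": [0,-0.008,-0.002],"yaw": 0,"fingers": 0.03},
    {"xyz": [0,-0.008,-0.002],"yaw": 0,"fingers": 0.03}
  ]
}}

```text
time_s: 14.12
eef_pos: [0.6326, -0.2653, 0.1131]
tool_rot: [-0.042, 0.725, 0.687, -0.011]
wrist_force: [0.6, -0.2, -1.9]
width: 0.448
```

```bash
python3 - <<'E'
from h import *
go(.573,-.2673,.113,86.7)
E
```

```text
t 14.12 pos [ 0.6326 -0.2653  0.1131] jaw 86.84 tiltz [-0.0731  0.0451 -0.9963] F [ 0.6 -0.2 -1.9] w 39.5
tool shift mm [ -5.3 -59.2   4.4] norm 59.6 ('yaw', np.float64(0.14))
```

>>> {"op": "carry_out", "data": {
  "moves": [
    {"xyz": [-0.001,0.002,0.006],"yaw": 0,"fingers": 0.03},
    {"xyz": [-0.002,-0.001,0.008],"yaw": 0,"fingers": 0.03},
    {"xyz": [-0.001,-0.007,0.002],"yaw": 0,"fingers": 0.03},
    {"xyz": [-0.001,-0.01,0.001],"yaw": 0,"fingers": 0.03}
  ]
}}

```text
time_s: 14.45
eef_pos: [0.6135, -0.2675, 0.0975]
tool_rot: [-0.041, 0.725, 0.688, -0.011]
wrist_force: [0.3, -0.6, -1.9]
width: 0.449
```

```bash
python3 - <<'E'
from h import *
go(.573,-.2673,.099,86.7)
s=cam('scene');crop(s,'s13.png',110,90,150,140,5)
E
```

```text
t 14.45 pos [ 0.6135 -0.2675  0.0975] jaw 86.92 tiltz [-0.0712  0.0441 -0.9965] F [ 0.3 -0.6 -1.9] w 39.6
tool shift mm [ -1.9 -40.4   1.4] norm 40.5 ('yaw', np.float64(0.22))
```

View pics/s13.png

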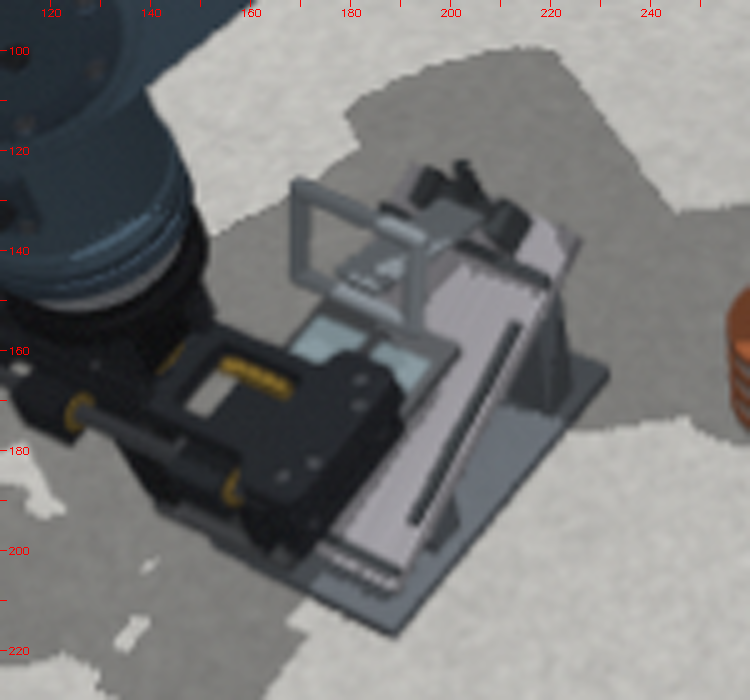

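>>> {"op": "carry_out", "data": {
  "moves": [
    {"xyz": [0,-0.009,0],"yaw": 0,"fingers": 0.03},
    {"xyz": [-0.001,-0.01,0],"yaw": 0,"fingers": 0.03},
    {"xyz": [0,-0.009,0.001],"yaw": 0,"fingers": 0.03},
    {"xyz": [0,-0.004,0.001],"yaw": 0,"fingers": 0.03}
  ]
}}

```text
time_s: 14.83
eef_pos: [0.5771, -0.2659, 0.0963]
tool_rot: [-0.042, 0.725, 0.688, -0.011]
wrist_force: [0.5, -0.7, -1.3]
width: 0.45
```

```bash
python3 - <<'E'
from h import *
go(.573,-.2673,.099,86.7)
s=cam('scene');crop(s,'s14.png',110,90,150,140,5)
t=cam('top');crop(t,'t14.png',360,190,120,130,5)
E
```

```text
t 14.83 pos [ 0.5771 -0.2659  0.0963] jaw 86.9 tiltz [-0.0744  0.0457 -0.9962] F [ 0.5 -0.7 -1.3] w 39.6
tool shift mm [-1.5 -4.2 -2.4] norm 5.1 ('yaw', np.float64(0.2))
```

View pics/s14.png

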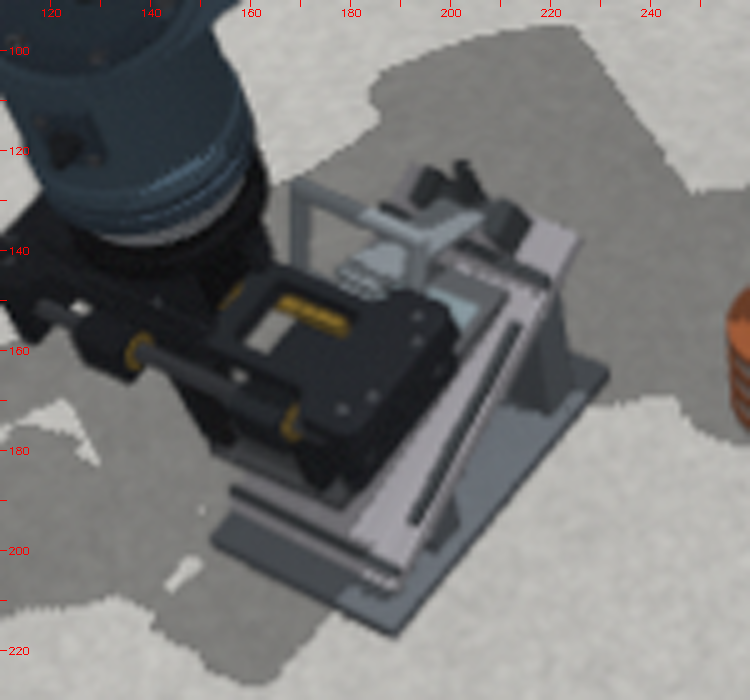

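View pics/t14.png

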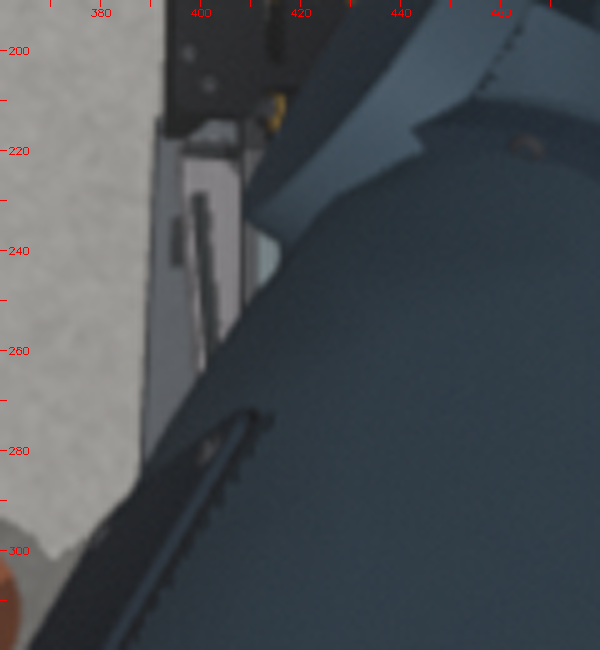

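```bash
cat >> h.py <<'E'
O,DK=deckframe([.5041,-.2633,.058],176.71)
def toolR():
    st=bot.read_state(); q=np.array(st["tool_rot"]); return np.array(st["eef_pos"]),Ro.from_quat(q[[1,2,3,0]]).as_matrix()
def carpts(L,tcp=(-.0555,0,.0136)):
    p,R=toolR(); C=np.c_[-R[:,1],-R[:,0],-R[:,2]]
    return p+(np.array(L)-np.array(tcp))@C.T
E
python3 - <<'E'
from h import *
np.set_printoptions(precision=4,suppress=True)
s=cam('scene')
L=[(.065,-.035,.008),(.065,-.035,0),(.065,.035,0),(-.065,-.035,0),(-.065,.035,0)]
P=carpts(L);print(proj(s,P)[0]);print((P-O)@DK)
E
```

```text
[211.1385 147.252 ]
[[ 0.061  -0.0358  0.0187]
 [ 0.0581 -0.0362  0.0113]
 [ 0.0566  0.0338  0.0088]
 [-0.0628 -0.037   0.0593]
 [-0.0642  0.0329  0.0568]]
```

>>> {"op": "carry_out", "data": {
  "moves": [
    {"xyz": [-0.0015,-0.003,0.004],"yaw": 0.1,"fingers": 0.03},
    {"xyz": [0,-0.002,0.006],"yaw": 0,"fingers": 0.03},
    {"xyz": [0,-0.001,0.006],"yaw": 0,"fingers": 0.03}
  ],
  "grip_force": 20
}}

```text
time_s: 15.23
eef_pos: [0.5739, -0.2678, 0.0824]
tool_rot: [-0.038, 0.725, 0.687, -0.01]
wrist_force: [3.4, 0.4, 0.2]
width: 0.451
```

```bash
python3 - <<'E'
from h import *
np.set_printoptions(precision=4,suppress=True)
go(.5686,-.2671,.0431,86.7)
L=[(.065,-.035,.008),(.065,-.035,0),(.065,.035,0),(-.065,-.035,0),(-.065,.035,0)]
P=carpts(L);print((P-O)@DK)
E
```

```text
t 15.23 pos [ 0.5739 -0.2678  0.0824] jaw 86.85 tiltz [-0.0673  0.0418 -0.9969] F [3.4 0.4 0.2] w 39.7
tool shift mm [-1.1 -2.6 39.6] norm 39.7 ('yaw', np.float64(0.15))
[[ 0.0581 -0.0341  0.0034]
 [ 0.0551 -0.0344 -0.004 ]
 [ 0.0538  0.0356 -0.0063]
 [-0.0654 -0.035   0.0447]
 [-0.0668  0.0349  0.0424]]
```

>>> {"op": "carry_out", "data": {
  "moves": [
    {"xyz": [0,-0.003,0.005],"yaw": 0,"fingers": 0.03},
    {"xyz": [0,-0.003,0.006],"yaw": 0,"fingers": 0.03},
    {"xyz": [0,-0.002,0.006],"yaw": 0,"fingers": 0.03}
  ]
}}

```text
time_s: 15.48
eef_pos: [0.5662, -0.2671, 0.0651]
tool_rot: [-0.036, 0.725, 0.688, -0.009]
wrist_force: [1.9, 0.9, -0.2]
width: 0.449
```

```bash
python3 - <<'E'
from h import *
np.set_printoptions(precision=4,suppress=True)
go(.5686,-.2671,.0431,86.7)
s=cam('scene');crop(s,'s15.png',110,90,150,140,5)
E
```

```text
t 15.48 pos [ 0.5662 -0.2671  0.0651] jaw 86.91 tiltz [-0.0637  0.0398 -0.9972] F [ 1.9  0.9 -0.2] w 39.5
tool shift mm [-0.7  3.8 21.8] norm 22.1 ('yaw', np.float64(0.21))
```

View pics/s15.png

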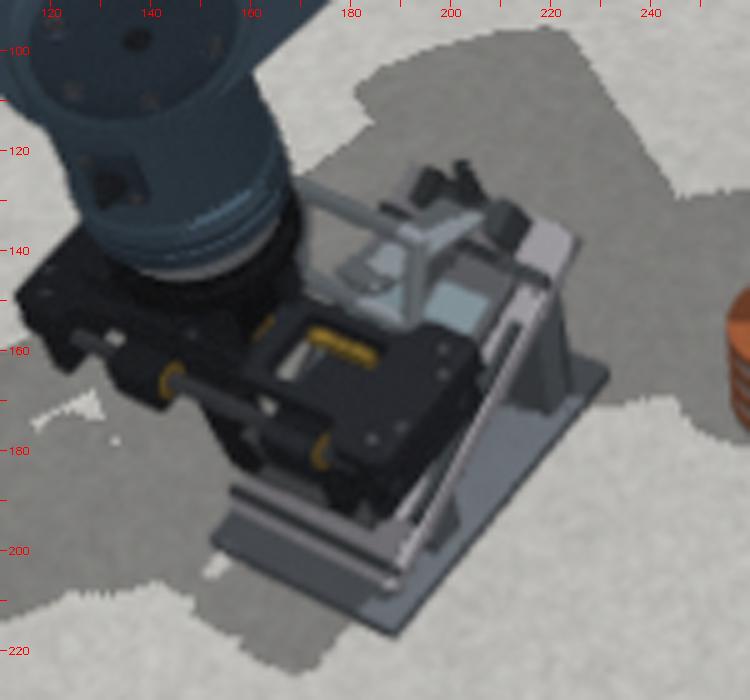

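>>> {"op": "carry_out", "data": {
  "moves": [
    {"xyz": [0,0.001,0.005],"yaw": -0.1,"fingers": 0.03},
    {"xyz": [0,0.001,0.006],"yaw": 0,"fingers": 0.03},
    {"xyz": [0,0.0005,0.004],"yaw": 0,"fingers": 0.03}
  ]
}}

```text
time_s: 15.78
eef_pos: [0.5649, -0.266, 0.0467]
tool_rot: [-0.039, 0.724, 0.688, -0.011]
wrist_force: [0.2, -0.0, -0.0]
width: 0.453
```

```bash
python3 - <<'E'
from h import *
np.set_printoptions(precision=4,suppress=True)
go(.5686,-.2671,.0431,86.7)
s=cam('scene');crop(s,'s16.png',110,90,150,140,5)
E
```

```text
t 15.78 pos [ 0.5649 -0.266   0.0467] jaw 86.99 tiltz [-0.0692  0.0419 -0.9967] F [ 0.2 -0.  -0. ] w 40.0
tool shift mm [-1.1  4.   3.3] norm 5.3 ('yaw', np.float64(0.29))
```

View pics/s16.png

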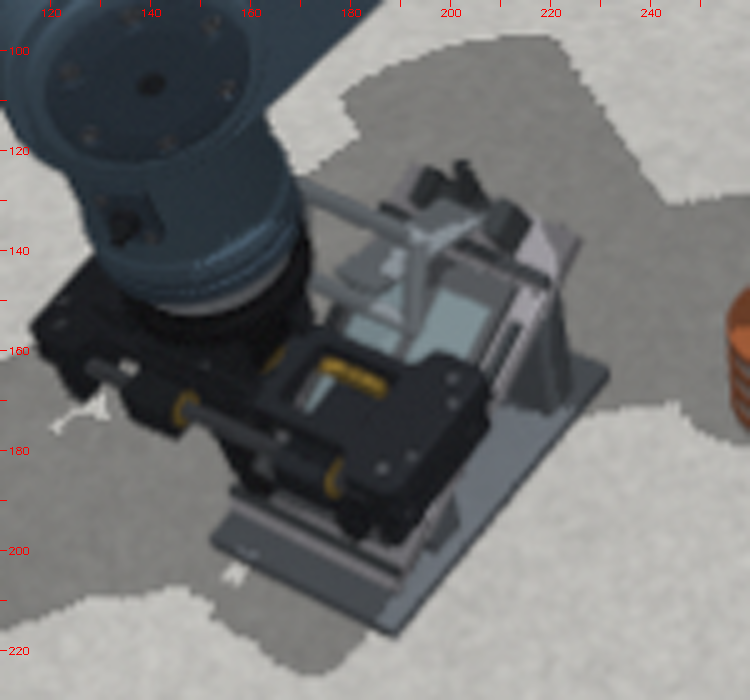

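```bash
python3 - <<'E'
from h import *
np.set_printoptions(precision=1,suppress=True)
s=cam('scene')
for L in [(.061,-.035,.008),(.065,-.035,.008),(.069,-.035,.008),(.069,-.035,.014),(.069,-.046,.006),(.069,-.039,.006),(-.069,-.046,.005),(-.069,.046,.005),(-.067,.035,.008),(-.067,-.035,.008),(.05,-.039,.005)]:
    print(L,proj(s,O+DK@np.array(L))[0])
crop(s,'s17.png',150,120,85,90,7)
E
```

```text
(0.061, -0.035, 0.008) [212.5 148.7]
(0.065, -0.035, 0.008) [213.3 147.1]
(0.069, -0.035, 0.008) [214.2 145.5]
(0.069, -0.035, 0.014) [213.2 144.6]
(0.069, -0.046, 0.006) [218.6 147.7]
(0.069, -0.039, 0.006) [216.  146.5]
(-0.069, -0.046, 0.005) [189.7 203.6]
(-0.069, 0.046, 0.005) [156.3 187. ]
(-0.067, 0.035, 0.008) [160.  187.8]
(-0.067, -0.035, 0.008) [185.5 200.4]
(0.05, -0.039, 0.005) [212.2 154.2]
```

View pics/s17.png

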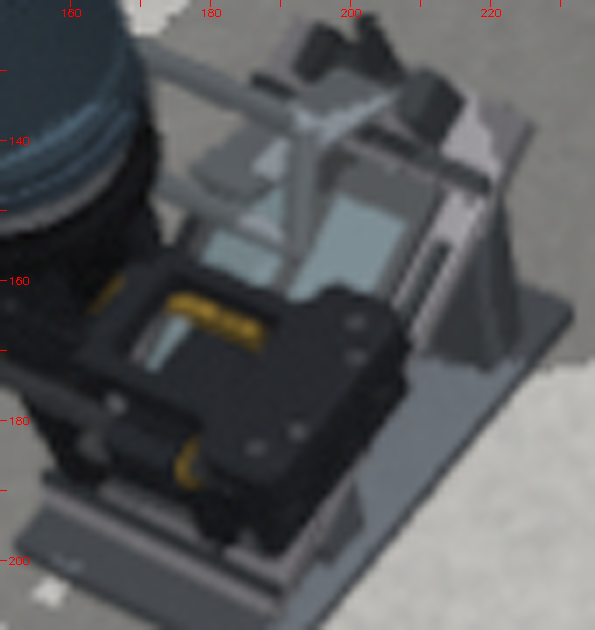

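>>> {"op": "carry_out", "data": {
  "moves": [
    {"xyz": [-0.001,0.001,0.003],"yaw": 0,"fingers": 0.03},
    {"xyz": [0,0.001,0.002],"yaw": 0,"fingers": 0.03},
    {"xyz": [0,0,0.002],"yaw": 0,"fingers": 0.03}
  ]
}}

```text
time_s: 16.13
eef_pos: [0.5672, -0.2667, 0.043]
tool_rot: [-0.039, 0.724, 0.688, -0.011]
wrist_force: [-6.0, 4.6, 19.0]
width: 0.453
```

```bash
python3 - <<'E'
from h import *
go(.5666,-.2671,.0441,86.7)
E
```

```text
t 16.13 pos [ 0.5672 -0.2667  0.043 ] jaw 86.99 tiltz [-0.0695  0.0425 -0.9967] F [-6.   4.6 19. ] w 39.9
tool shift mm [-0.4 -0.7 -1. ] norm 1.3 ('yaw', np.float64(0.29))
```

It is pressing with 19 N at the expected height. I'll release and retreat outward and up, clear of the clip.

>>> {"op": "carry_out", "data": {
  "moves": [
    {"xyz": [0,0,-0.001],"yaw": 0,"fingers": 0.06},
    {"xyz": [0,0,0],"yaw": 0,"fingers": 0.065},
    {"xyz": [0,0,0],"yaw": 0,"fingers": 0.07},
    {"xyz": [0,0.004,-0.012],"yaw": 0,"fingers": 0.07},
    {"xyz": [0,0.01,-0.025],"yaw": 0,"fingers": 0.07},
    {"xyz": [0,0.01,-0.03],"yaw": 0,"fingers": 0.07},
    {"xyz": [0,0.01,-0.035],"yaw": 0,"fingers": 0.07},
    {"xyz": [0,0.01,-0.035],"yaw": 0,"fingers": 0.07}
  ]
}}

```text
time_s: 16.8
eef_pos: [0.617, -0.2716, 0.174]
tool_rot: [-0.049, 0.725, 0.687, -0.012]
wrist_force: [1.0, -0.9, 0.2]
width: 0.797
```

```bash
python3 - <<'E'
from h import *
go(.5666,-.2671,.0441,86.7)
s=cam('scene');crop(s,'s18.png',140,100,100,115,5)
t=cam('top');crop(t,'t18.png',375,190,100,120,5)
E
```

```text
t 16.8 pos [ 0.617  -0.2716  0.174 ] jaw 86.82 tiltz [-0.0857  0.0548 -0.9948] F [ 1.  -0.9  0.2] w 70.2
tool shift mm [ -4.8 -38.8 133.8] norm 139.4 ('yaw', np.float64(0.12))
```

View pics/s18.png

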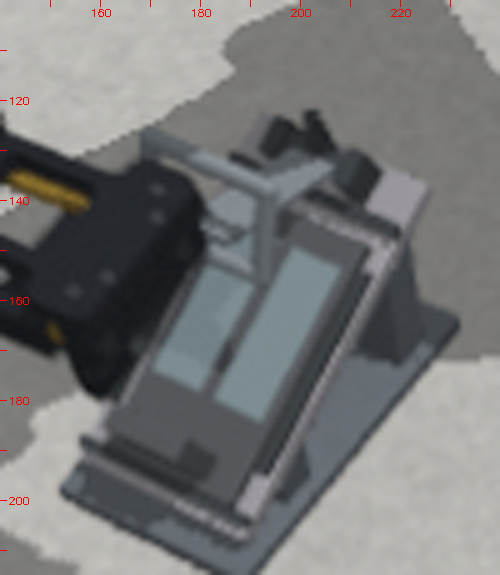

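View pics/t18.png

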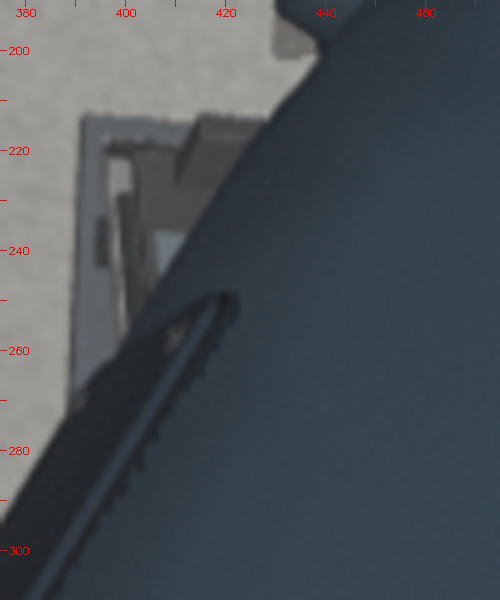

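```bash
python3 - <<'E'
from h import *
np.set_printoptions(precision=1,suppress=True)
s=cam('scene')
for L in [(.061,-.035,.008),(-.069,-.035,.008),(-.069,-.037,.008),(-.069,-.037,.012),(-.069,.035,.008),(-.069,.033,.008),(-.05,-.039,.005),(.05,-.039,.005),(-.064,0,.043),(-.064,.02,.043),(-.064,-.02,.043),(-.052,-.02,.043)]:
    print(L,proj(s,O+DK@np.array(L))[0])
crop(s,'s19.png',150,140,75,75,8)
E
```

```text
(0.061, -0.035, 0.008) [212.5 148.7]
(-0.069, -0.035, 0.008) [185.1 201.2]
(-0.069, -0.037, 0.008) [185.8 201.6]
(-0.069, -0.037, 0.012) [185.1 201.2]
(-0.069, 0.035, 0.008) [159.6 188.6]
(-0.069, 0.033, 0.008) [160.3 188.9]
(-0.05, -0.039, 0.005) [191.1 194.5]
(0.05, -0.039, 0.005) [212.2 154.2]
(-0.064, 0, 0.043) [166.4 188.8]
(-0.064, 0.02, 0.043) [159.  185.2]
(-0.064, -0.02, 0.043) [174.  192.6]
(-0.052, -0.02, 0.043) [176.6 187.5]
```

View pics/s19.png

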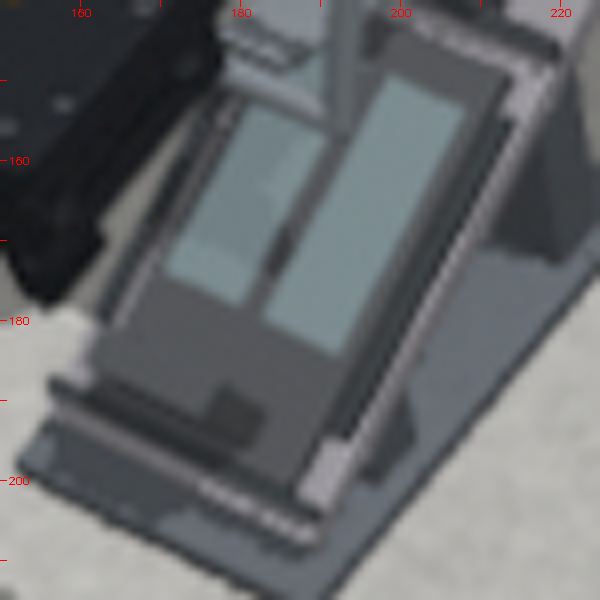

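```bash
python3 - <<'E'
from h import *
go(.500,-.263,.2,86.7)
plan(.500,-.263,.2,86.7,6)
E
```

```text
t 16.95 pos [ 0.6197 -0.2733  0.1774] jaw 86.88 tiltz [-0.0775  0.0493 -0.9958] F [-0.1 -0.3 -0.7] w 69.9
tool shift mm [   4.7 -121.5  -12.7] norm 122.3 ('yaw', np.float64(0.18))
[ 0.001 -0.02  -0.002] yaw 0.03
[ 0.001 -0.02  -0.002] yaw 0.03
[ 0.001 -0.02  -0.002] yaw 0.03
[ 0.001 -0.02  -0.002] yaw 0.03
[ 0.001 -0.02  -0.002] yaw 0.03
[ 0.001 -0.02  -0.002] yaw 0.03
```

>>> {"op": "carry_out", "data": {
  "moves": [
    {"xyz": [0,0,-0.015],"yaw": 0,"fingers": 0.0},
    {"xyz": [0,-0.005,-0.015],"yaw": 0,"fingers": 0.0},
    {"xyz": [0.001,-0.016,0],"yaw": 0,"fingers": 0.0},
    {"xyz": [0.001,-0.02,0],"yaw": 0,"fingers": 0.0},
    {"xyz": [0.001,-0.02,0],"yaw": 0,"fingers": 0.0},
    {"xyz": [0.001,-0.02,0],"yaw": 0,"fingers": 0.0},
    {"xyz": [0.001,-0.014,0],"yaw": 0,"fingers": 0.0},
    {"xyz": [0,-0.006,0],"yaw": 0,"fingers": 0.0}
  ]
}}

```text
time_s: 17.62
eef_pos: [0.5135, -0.2613, 0.2128]
tool_rot: [-0.051, 0.724, 0.688, -0.012]
wrist_force: [1.2, -0.2, -0.2]
width: 0.217
```

```bash
python3 - <<'E'
from h import *
go(.500,-.263,.18,86.7)
E
```

```text
t 17.62 pos [ 0.5135 -0.2613  0.2128] jaw 86.91 tiltz [-0.0875  0.0564 -0.9946] F [ 1.2 -0.2 -0.2] w 19.1
tool shift mm [ -4.2 -10.4  33.7] norm 35.5 ('yaw', np.float64(0.21))
```

>>> {"op": "carry_out", "data": {
  "moves": [
    {"xyz": [-0.002,-0.008,0.008],"yaw": 0,"fingers": 0.0},
    {"xyz": [-0.001,-0.004,0.01],"yaw": 0,"fingers": 0.0},
    {"xyz": [0,0,0.006],"yaw": 0,"fingers": 0.0},
    {"xyz": [0,0,0],"yaw": 0,"fingers": 0.0}
  ]
}}

```text
time_s: 17.95
eef_pos: [0.4966, -0.2619, 0.1884]
tool_rot: [-0.051, 0.725, 0.687, -0.012]
wrist_force: [-0.0, -0.2, -0.0]
width: 0.0
```

```bash
python3 - <<'E'
from h import *
go(.498,-.263,.165,86.7)
s=cam('scene');crop(s,'s20.png',130,80,110,130,5)
E
```

```text
t 17.95 pos [ 0.4966 -0.2619  0.1884] jaw 86.8 tiltz [-0.0883  0.0577 -0.9944] F [-0.  -0.2 -0. ] w 0.0
tool shift mm [-2.3  3.6 23. ] norm 23.4 ('yaw', np.float64(0.1))
```

View pics/s20.png

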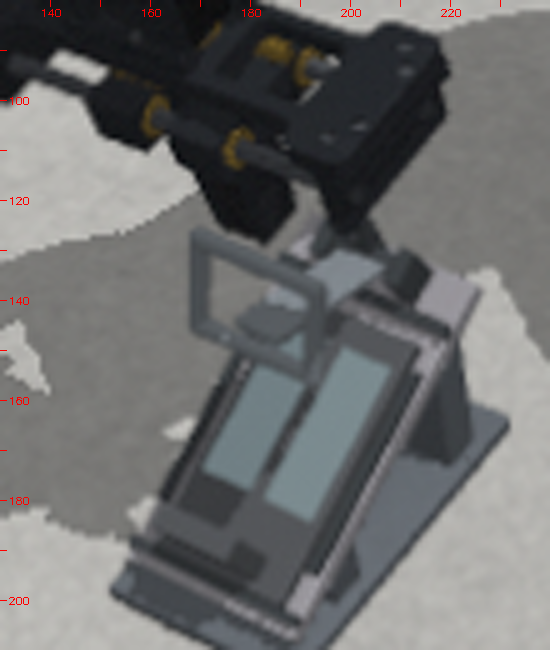

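>>> {"op": "carry_out", "data": {
  "moves": [
    {"xyz": [-0.001,0.002,0.008],"yaw": 0,"fingers": 0.0},
    {"xyz": [-0.001,0.002,0.008],"yaw": 0,"fingers": 0.0},
    {"xyz": [0,0.003,0.005],"yaw": 0,"fingers": 0.0}
  ]
}}

```text
time_s: 18.25
eef_pos: [0.5043, -0.2642, 0.167]
tool_rot: [-0.049, 0.725, 0.687, -0.012]
wrist_force: [2.6, -1.1, 4.3]
width: 0.005
```

```bash
python3 - <<'E'
from h import *
go(.51,-.263,.14,86.7)
E
```

```text
t 18.25 pos [ 0.5043 -0.2642  0.167 ] jaw 86.84 tiltz [-0.0848  0.055  -0.9949] F [ 2.6 -1.1  4.3] w 0.4
tool shift mm [ 0.1  7.9 26.5] norm 27.6 ('yaw', np.float64(0.14))
```

>>> {"op": "carry_out", "data": {
  "moves": [
    {"xyz": [0,0.004,0.007],"yaw": 0,"fingers": 0.0},
    {"xyz": [0,0.004,0.007],"yaw": 0,"fingers": 0.0},
    {"xyz": [0,0.003,0.007],"yaw": 0,"fingers": 0.0}
  ]
}}

```text
time_s: 18.5
eef_pos: [0.5173, -0.2647, 0.1446]
tool_rot: [-0.046, 0.725, 0.688, -0.011]
wrist_force: [0.3, -1.4, 0.7]
width: 0.005
```

```bash
python3 - <<'E'
from h import *
go(.517,-.263,.13,86.7)
s=cam('scene');crop(s,'s21.png',130,80,110,130,5)
E
```

```text
t 18.5 pos [ 0.5173 -0.2647  0.1446] jaw 86.88 tiltz [-0.0796  0.0521 -0.9955] F [ 0.3 -1.4  0.7] w 0.4
tool shift mm [ 1.   0.8 14.7] norm 14.7 ('yaw', np.float64(0.18))
```

View pics/s21.png

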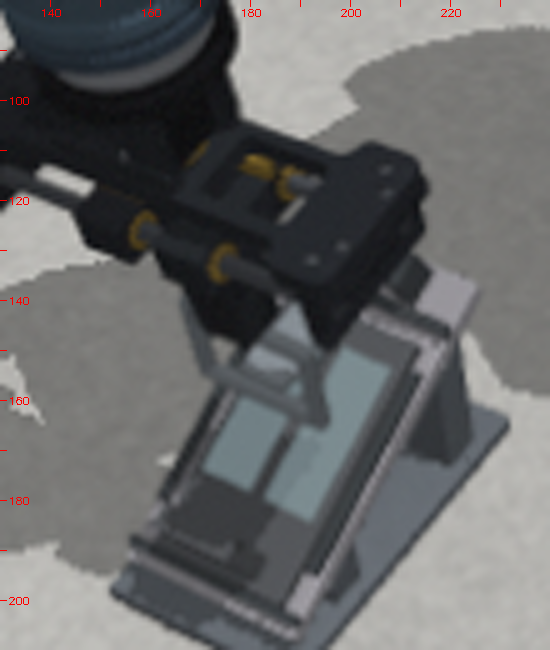

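>>> {"op": "carry_out", "data": {
  "moves": [
    {"xyz": [0,0.002,0.007],"yaw": 0,"fingers": 0.0},
    {"xyz": [0,0.001,0.007],"yaw": 0,"fingers": 0.0},
    {"xyz": [0,0.001,0.007],"yaw": 0,"fingers": 0.0},
    {"xyz": [0,0.001,0.004],"yaw": 0,"fingers": 0.0}
  ]
}}

```text
time_s: 18.88
eef_pos: [0.5184, -0.2618, 0.1149]
tool_rot: [-0.05, 0.724, 0.688, -0.012]
wrist_force: [-13.3, 6.1, 44.4]
width: 0.008
```

```bash
python3 - <<'E'
from h import *
go(.517,-.263,.117,86.7)
s=cam('scene');crop(s,'s22.png',130,80,110,130,5)
E
```

```text
t 18.88 pos [ 0.5184 -0.2618  0.1149] jaw 86.92 tiltz [-0.0865  0.0559 -0.9947] F [-13.3   6.1  44.4] w 0.7
tool shift mm [-1.1 -1.6 -2. ] norm 2.8 ('yaw', np.float64(0.22))
```

View pics/s22.png

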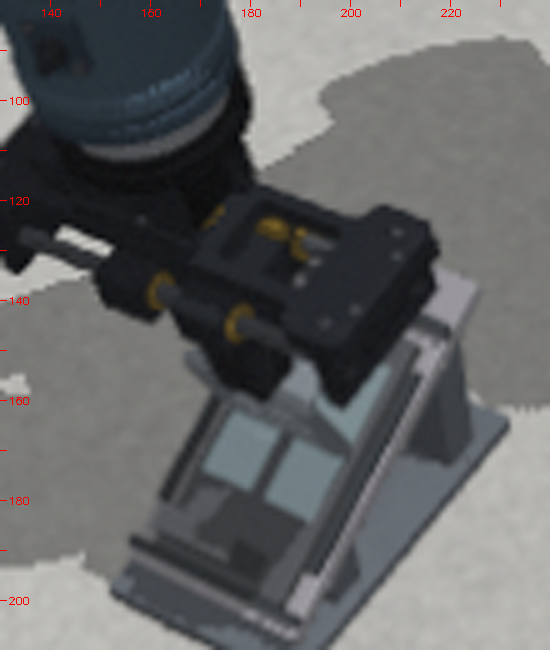

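The clip is down on the carrier; I'll back straight off and raise.

>>> {"op": "carry_out", "data": {
  "moves": [
    {"xyz": [0,0,-0.01],"yaw": 0,"fingers": 0.0},
    {"xyz": [0,0,-0.02],"yaw": 0,"fingers": 0.0},
    {"xyz": [0,0,-0.03],"yaw": 0,"fingers": 0.0},
    {"xyz": [0,-0.01,-0.035],"yaw": 0,"fingers": 0.0},
    {"xyz": [0,-0.03,-0.02],"yaw": 0,"fingers": 0.0},
    {"xyz": [0.01,-0.035,0],"yaw": 0,"fingers": 0.0},
    {"xyz": [0.02,-0.025,0],"yaw": 0,"fingers": 0.0},
    {"xyz": [0.02,0,0],"yaw": 0,"fingers": 0.0}
  ]
}}

```text
time_s: 19.6
eef_pos: [0.4269, -0.2145, 0.2444]
tool_rot: [-0.053, 0.725, 0.687, -0.014]
wrist_force: [0.9, 0.5, -0.4]
width: 0.004
```

```bash
python3 - <<'E'
from h import *
go(.517,-.263,.117,86.7)
s=cam('scene');crop(s,'s23.png',140,100,100,115,5);cv2.imwrite('pics/s24.png',s['image'])
t=cam('top');cv2.imwrite('pics/t24.png',t['image'])
E
```

```text
t 19.6 pos [ 0.4269 -0.2145  0.2444] jaw 86.76 tiltz [-0.0933  0.0581 -0.9939] F [ 0.9  0.5 -0.4] w 0.3
tool shift mm [-50.  104.3 115.4] norm 163.4 ('yaw', np.float64(0.06))
```

View pics/s23.png

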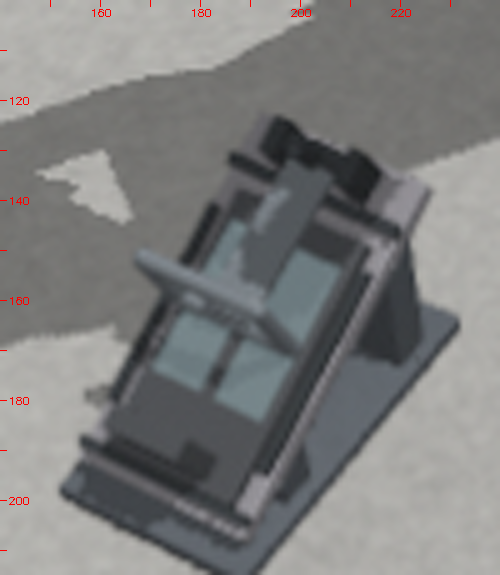

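View pics/s24.png

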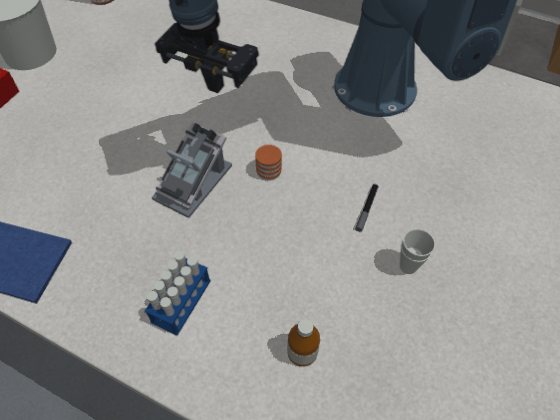

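View pics/t24.png

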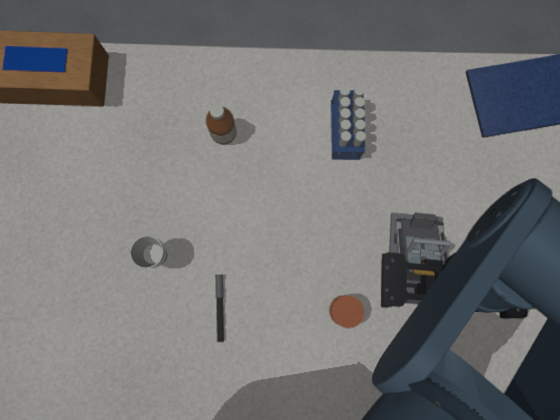

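>>> {"op": "carry_out", "data": {
  "moves": [
    {"xyz": [0,0,0],"yaw": 0,"fingers": 0.0},
    {"xyz": [0,0,0],"yaw": 0,"fingers": 0.0},
    {"xyz": [0,0,0],"yaw": 0,"fingers": 0.0}
  ]
}}

```text
time_s: 19.95
eef_pos: [0.4297, -0.214, 0.2439]
tool_rot: [-0.053, 0.723, 0.688, -0.014]
wrist_force: [-0.2, -0.3, 1.2]
width: 0.005
```

```bash
python3 - <<'E'
from h import *
np.set_printoptions(precision=1,suppress=True)
s=cam('scene')
for th in(.05,.1,.15,.2,.3):
    c,q=np.cos(th),np.sin(th)
    print(th,[proj(s,O+DK@np.array([.087-.082*c+.034*q,y,.0145+.082*q+.034*c]))[0] for y in(.027,-.027)],"low",[proj(s,O+DK@np.array([.087-.082*c-.0085*q,y,.0145+.082*q-.0085*c]))[0] for y in(.027,-.027)])
crop(s,'s25.png',160,130,60,80,7)
E
```

```text
0.05 [array([169.9, 153.5]), array([190.3, 163. ])] low [array([177.5, 160.4]), array([197.3, 169.7])]
0.1 [array([169.5, 152.1]), array([190.1, 161.6])] low [array([176.7, 159.9]), array([196.6, 169.2])]
0.15 [array([169.3, 150.6]), array([189.8, 160.1])] low [array([176. , 159.3]), array([195.9, 168.6])]
0.2 [array([169. , 149.1]), array([189.7, 158.6])] low [array([175.3, 158.6]), array([195.3, 167.9])]
0.3 [array([168.8, 145.8]), array([189.5, 155.3])] low [array([174., 157.]), array([194.1, 166.3])]
```

View pics/s25.png

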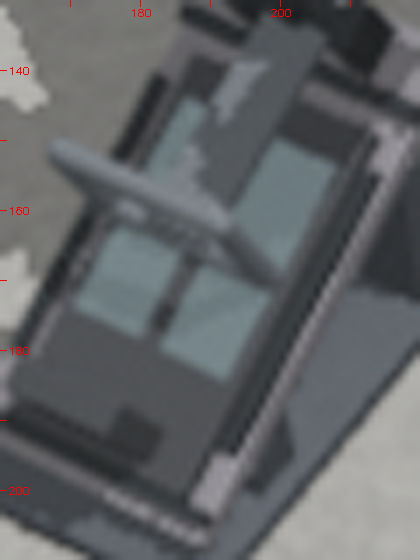

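The bar ends at about (168.5,151.5) and (192,161) fit a clip angle of about 0.1 rad, which is down on a flat carrier. Handing in.

```bash
python3 -c "
from station import bot
print(bot.hand_in())"
```

```text
the job is handed in; nothing more can be done
None
```

The carrier is clipped onto the stand and the job is handed in at about 20 s of the 72 s; `hand_in` gives no verdict.

**What I did**
1. I nested the stray cup in the spare cup.
2. I swung the clip up by its top bar.
3. I carried the carrier by its tab in under the raised clip and pivoted it down flat. Once released it slid back to rest on the ledge.
4. I pressed the clip down with the closed fingers and backed off.

**Last checks**
- **Clip:** its bar ends in the picture fit an angle of about 0.10 rad, the value expected when it is down on the carrier.
- **Carrier:** its upper corner is within about 1 pixel of the bedded position. The lower corner was about 2 pixels (2–4 mm) off, which I read as lying close to one side rail.
- **Cups:** nested and upright. The spare cup shifted by a millimetre or two at most while the other went in.
- **Bystanders:** the bottle, dish stack, tube rack and marker look unmoved in both views.
- **Robot:** clear of everything, with about zero wrist force.

**Less than ideal**
- The tool drifted to about 6° of tilt over the run, with no visible harm.
- The final push on the clip bar reached about 47 N at the wrist (limit 120 N), applied by the fingertips and not the gripper body. The 40 N limit is stated for the arm and gripper body; I took it not to cover the fingertips.

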